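# Fetch a canister out of the deep cooler well with the T-foot picker

### The arm

A 6-joint arm with a two-finger parallel gripper is mounted at the origin on the work surface. World frame = base frame: x ahead of the robot, y to its left, z up, the work surface at z = 0. Lengths are in m, angles in rad, forces in N, time in s.
With the tool pointing down it reaches from about 0.375 to 0.825 m from the base axis. Payload 5.5 kg.
Tool frame: the origin (TCP) lies at the very end of the fingers, on their centre line; the grasp point (between the pads) lies 19 mm behind it; y points along the fingers, x is the direction in which the jaws open and shut, and the axes are right-handed (so a half turn about y gives the same grasp; the last joint's range is limited). The gripper opens to 85 mm and grips with 20 to 120 N. Pads are 22 mm wide; open, the fingers measure 114 mm over their backs; the gripper's body (76 mm by 85 mm) begins 54 mm behind the grasp point. The pads swing forward as they close: fully open they stand 13 mm farther back than shut.
Start: joints at [-1.34, 0.314, -0.047, 1.21, 0, 1.571], TCP at [0.137, -0.584, 0.231] pointing down, gripper open.
Joint ranges: [-2.67, 2.67], [-0.69, 1.73], [-1.03, 1.25], [-2.08, 2.16], [-1.42, 1.45], [-3.14, 3.14]. Speed limits (rad/s): [2.39, 2.39, 3.01, 3.14, 3.14, 3.14].

### API

Orientations are given as a unit quaternion [x, y, z, w].
In Python, from station import ctrl, optics gives the robot as it stands. The module is installed in compiled form; this text tells all that it offers.
- The arm moves only by the tool drive_tool, never from a script. Its arguments are lists of equal length, an entry for each row: "delta_pos": the shift along the tool's x, y, z in m, a list of three; "roll": the turn about the tool's y in degrees; "grip": the opening in per cent of the stroke, from 0 (shut) to 100 (fully open). A call has 1 to 8 rows; each row is the pose to reach, as a shift and turn from the pose commanded when the call began, along the tool's axes at that moment; what a row does not reach only later rows make up. A row lasts 1/12 s, in which the tool goes at most 41.7 mm and 7.16 degrees, less where a joint would pass 70% of its speed; a pose out of reach is approached as far as the arm can. A call with a gripper value outside its range is refused whole. The fingers move at their own pace and stop on an object; the grip force is fixed at half the most. Time passes only in rows, so rows that repeat a pose let the fingers close. It gives the time, the measured TCP pose, the force and the opening at its end, in the units of the state.
- ctrl.observe(): the state, without advancing time (a new reading comes with each control period).
- optics.camera(name): name is "scene" or "top" or "wrist"; returns a dict with "image" (480x640x3 uint8, red, green, blue), "K" (3x3 intrinsics, pixels), "position" and "rotation" of the camera in the world; the wrist camera has in their place "tool_from_camera" (4x4, takes a point from camera to tool coordinates, whose origin is the TCP and whose axes are the tool frame's). Camera axes: x right, y up, looking along -z (the intrinsics and any distortion apply to the point x, -y, -z); pixel columns grow to the right and rows downward; lengths in m; the calibration is good to about 2 mm. The wrist camera is an equidistant fisheye: a pixel r from the principal point sees the ray r / f radians off the axis. A picture is of the moment at which its call begins: read the wrist's pose just before it. There is no depth.
- ctrl.finish_job(): hands the job in, once; it reports no verdict.
The state is a dict: "t": time; "joint_positions": joint angles; "joint_vel": joint speeds; "joint_efforts": joint torques, N m; "tool_pos": TCP position; "tcp_rot": TCP orientation; "contact_force": force on the tool from outside, world axes, zero at the start; "torque": the same for the moment, N m; "width": opening from 0.0 (shut) to 1.0 (fully open).
Only numpy, scipy, OpenCV 4.12 (cv2) and the standard library are available. Lean on these libraries where they do the work, as an engineer would, in place of code of your own. Each camera call takes 0.05 s, during which the arm holds its last target.

### The job

Use the long picker to fetch the orange-capped canister out of its deep well in the cooler: feel for the slot in its cap with the picker's foot, pressing only lightly, push the foot through, give it a quarter turn and lift the canister out, never touching it with the gripper. Set it down gently, upright in the yellow cup, unhook the picker and stand it back in its blue stand. Leave the grey canister and the other things on the bench where they are.

Things in the scene. Friction and masses are not known exactly. Their poses are not given: they have to be found in the camera images.
- picker_grip (a point): Long-reach picker, upright in its stand at the start. This point: centre of its green handle, a flat block 24 mm along x, 14 mm along y (pinch across y), 50 mm tall. z points up the shaft. A black collar, 30 mm across, 4 mm thick, has its underside 82 mm below this point. Mass about 0.12 kg.
- picker: The same picker and axes; origin at the underside of its steel T-foot, 140 mm below the handle's centre. The foot is a bar 22 mm along x, 5 mm along y, 5 mm high, on a straight round shaft 6 mm thick.
- stand: Blue picker stand, fixed; origin on the table under its centre. Sleeve 50 x 40 mm, 70 mm tall, on an 80 x 70 mm foot; slot in its top 28 mm along x, 12 mm along y, 64 mm deep. The picker stands in it with its foot bar along the stand's x, its collar resting on the sleeve's top, its foot 12 mm above the table.
- cooler: White two-well bench cooler, fixed; origin on the table under its centre. 125 mm along x, 205 mm along y, 150 mm tall. Wells 54 x 54 mm, centred 50 mm either side along y. A canister stands on a sprung seat 22 mm above the table; the seat starts to give at about 2.5 N of push on the canister, sinks up to 8 mm (about 7 N), then is hard.
- canister: Orange-banded canister to be fetched, in either well; origin at its bottom centre, z up. 44 mm across, 50 mm tall, about 0.23 kg. Its top is an orange cap plate, 36 x 36 x 5 mm, with a through slot 26 x 8.6 mm in the middle; below it a round hollow 36 mm across, 13 mm deep, its floor 32 mm above the origin. Turned a quarter turn in the hollow, the foot holds the canister.
- canister_top (a point): Centre of the canister's top face; axes of the canister body, not of the cap. The cap turns stiffly (0.05 N m) on the canister and its slot's direction is NOT measured: the slot's long way lies anywhere within 1.2 rad either side of this x axis. The foot drops through when its bar lies along the slot (within about 0.15 rad).
- spare: A like canister with grey cap and band, in the other well; to be left alone. Origin at its bottom centre.
- dock: Yellow receiving cup, fixed; origin on the table under its centre. Square cup 64 mm outside, 54 mm inside, rim 30 mm and floor 5 mm above the table, on a 100 mm square foot.
- plate: white multiwell plate, 127 x 85 x 14 mm; bystander, origin at its underside's centre
- tip_box: green tip box with clear lid, 120 x 82 x 72 mm; bystander, origin at its underside's centre
- tube_rack: red rack of capped tubes, 80 x 160 x 49 mm; bystander, origin at its underside's centre
- bottle: white bottle, 72 mm across, 150 mm tall; bystander, origin at its underside's centre
- jar: amber jar, 60 mm across, 75 mm tall; bystander, origin at its underside's centre
Mind the look-alikes: they are no part of the job. Of the things that look like the stand, the middle-sized one is meant.

How it is judged:
On the way, in this order (a step that is already met when the one before it is completed fails the run):
1. the picker's foot is under the cap plate, inside the canister that still stands in its well (z of picker in the frame of canister between 0.028 and 0.0395 m and horizontal distance between picker and canister below 0.012 m and height (world z) of canister below 0.035 m), for 0.1 s.
2. the canister hangs on the picker, its underside above the rim of the well (height (world z) of canister above 0.15 m and contact force between picker and canister above 0.5 N and angle between canister's own z axis and vertical below 0.35 rad), for 0.1 s.
3. the canister stands upright in the yellow cup (horizontal distance between canister and dock below 0.008 m and z of canister in the frame of dock below 0.01 m and angle between canister's own z axis and vertical below 0.12 rad and linear speed of canister below 0.03 m/s), for 0.1 s.
At the end, for the whole second after the job is handed in: The canister stands at rest in the yellow cup (within 8 mm of its centre, underside less than 10 mm above the table, upright within 0.12 rad); the picker stands free in its stand (within 8 mm of its centre, foot less than 18 mm above the table, upright within 0.12 rad), at rest (horizontal distance between canister and dock below 0.008 m and z of canister in the frame of dock below 0.01 m and angle between each of canister, picker's own z axis and vertical below 0.12 rad and horizontal distance between picker and stand below 0.008 m and z of picker in the frame of stand below 0.018 m and linear speed of each of canister, picker below 0.02 m/s and contact force between picker and canister below 0.05 N); the robot touches nothing.
It fails at once if the picker bears on the canister or the cooler with more than 18 N (contact force between picker and canister above 18 N or contact force between picker and cooler above 18 N).
It fails at once if the canister is jammed against the cooler's walls or seat, or banged into the cup, with more than 25 N (contact force between canister and cooler above 25 N or contact force between canister and dock above 25 N).
It fails at once if the robot itself touches the canister (contact force between any of the fingers, the arm and canister above 0.3 N).
It fails at once if the grey canister is disturbed (moved over 10 mm) (distance of spare from where it was at the start of the episode above 0.01 m).
It fails at once if a bystander is moved over 25 mm (distance of any of plate, tip_box, tube_rack, bottle, jar from where it was at the start of the episode above 0.025 m).
It also fails if it takes over 72 s, if anything falls off the work surface, if the arm or the gripper's body presses on something with over 40 N, if the wrist force passes 120 N, or if a joint passes its speed limit or range.

## Working session

There is one attempt and no reset: what is moved stays moved. The work goes in short steps, Python scripts to look and compute and a tool call to move; the robot and the scene stay as the last step left them, time stands still between calls to the robot, and variables do not carry over. Pictures are saved under pics/ and viewed, and the job is handed in when it is done.

Besides the shell and the picture viewer there is one more tool, called after ">>>" as name([rows], argument=value, ...), one row to a line, values as JSON. drive_tool: Moves the arm, as the interface text tells. Its arguments: {"type":"object","properties":{"delta_pos":{"type":"array"},"roll":{"type":"array"},"grip":{"type":"array"}},"required":["delta_pos","roll","grip"]}

```bash
mkdir -p pics; ls; cat > h.py <<'E'
import numpy as np, cv2
from station import ctrl, optics
E
python3 - <<'E'
from h import *
s=ctrl.observe(); print(s)
for n in ("scene","top","wrist"):
    c=optics.camera(n); cv2.imwrite(f"pics/{n}0.png",c["image"][:,:,::-1])
    print(n,{k:np.round(v,4).tolist() for k,v in c.items() if k!="image"})
E
```

```text
pics
{'t': 0.0, 'joint_positions': array([-1.33999969e+00,  3.14264877e-01, -4.80796691e-02,  1.21016140e+00,
       -2.99621847e-06,  1.57079917e+00]), 'joint_vel': array([-2.33939273e-04, -7.25844898e-04, -4.66934520e-05,  6.85325264e-04,
        4.44261326e-04, -1.37920071e-03]), 'joint_efforts': array([-2.85843225e-04, -5.39591289e+01,  3.39748871e+01,  1.91037543e-02,
        5.05055614e-04, -1.78519412e-05]), 'tool_pos': array([ 0.13712188, -0.58354183,  0.23041099]), 'tcp_rot': array([-0.55387034,  0.43957838, -0.43862951,  0.55461938]), 'contact_force': array([-0.23147098,  0.50016246, -0.27384758]), 'torque': array([-0.00794275, -0.00760211, -0.04844039]), 'width': 1.0010490066186353}
scene {'K': [[563.771, 0.0, 315.005], [0.0, 563.771, 244.5962], [0.0, 0.0, 1.0]], 'position': [1.1862, -0.1078, 1.0616], 'rotation': [0.2424, 0.2134, 0.6206, 0.7145]}
top {'K': [[576.0457, 0.0, 316.2575], [0.0, 576.0457, 235.5746], [0.0, 0.0, 1.0]], 'position': [0.2918, 0.0017, 1.5687], 'rotation': [0.0446, -0.0389, -0.6987, 0.713]}
wrist {'K': [[371.6483, 0.0, 323.4308], [0.0, 371.6483, 240.3376], [0.0, 0.0, 1.0]], 'tool_from_camera': [[1.0, -0.0001, -0.0, 0.001], [0.0, 0.2885, -0.9575, -0.1426], [0.0001, 0.9575, 0.2885, 0.0732], [0.0, 0.0, 0.0, 1.0]]}
```

View pics/scene0.png

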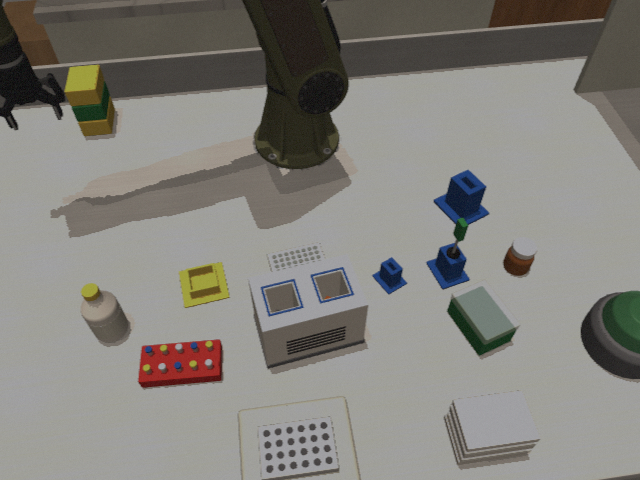

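View pics/top0.png

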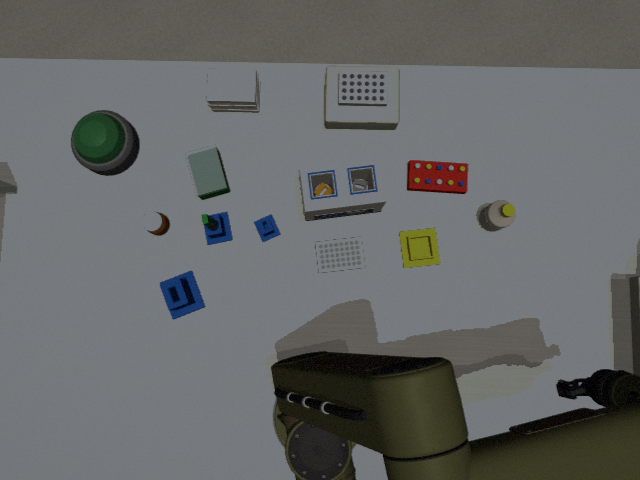

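View pics/wrist0.png

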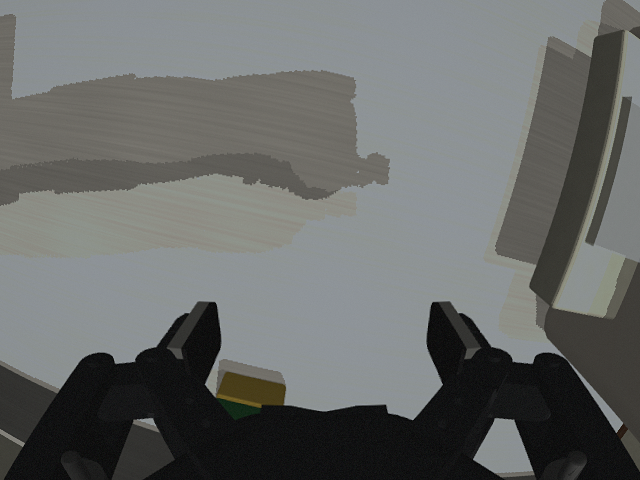

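Top view: the orange canister sits in the left well at (323,188), the picker in the middle stand at (215,225), the dock at (420,248). The scene view agrees. Next, rough positions.

```bash
cat > h.py <<'E'
import numpy as np, cv2
from scipy.spatial.transform import Rotation as R
from station import ctrl, optics
def cam(n,save=None):
    s=ctrl.observe(); c=optics.camera(n)
    if save: cv2.imwrite(f"pics/{save}.png",c["image"][:,:,::-1])
    if n=="wrist":
        T=np.eye(4);T[:3,:3]=R.from_quat(s["tcp_rot"]).as_matrix();T[:3,3]=s["tool_pos"]
        W=T@np.array(c["tool_from_camera"]); c["Rm"]=W[:3,:3];c["p"]=W[:3,3];c["fish"]=True
    else:
        q=np.array(c["rotation"]); c["Rm"]=R.from_quat(q).as_matrix() if q.size==4 else q
        c["p"]=np.array(c["position"]);c["fish"]=False
    return c
def ray(c,uv):
    uv=np.atleast_2d(np.asarray(uv,float));K=c["K"]
    a=(uv[:,0]-K[0][2])/K[0][0];b=(uv[:,1]-K[1][2])/K[1][1]
    if c["fish"]:
        r=np.hypot(a,b)+1e-12;d=np.stack([np.sin(r)*a/r,-np.sin(r)*b/r,-np.cos(r)],1)
    else: d=np.stack([a,-b,-np.ones_like(a)],1)
    return d@c["Rm"].T
def onz(c,uv,z):
    d=ray(c,uv); return c["p"]+d*((z-c["p"][2])/d[:,2])[:,None]
def proj(c,P):
    v=(np.atleast_2d(P)-c["p"])@c["Rm"]; x,y,z=v[:,0],-v[:,1],-v[:,2];K=c["K"]
    if c["fish"]:
        rr=np.hypot(x,y);th=np.arctan2(rr,z);x,y=th*x/(rr+1e-12),th*y/(rr+1e-12)
    else: x,y=x/z,y/z
    return np.stack([K[0][0]*x+K[0][2],K[1][1]*y+K[1][2]],1)
def hsv(c): return cv2.cvtColor(c["image"],cv2.COLOR_RGB2HSV)
def blobs(m,amin=30):
    n,l,st,ce=cv2.connectedComponentsWithStats(m.astype(np.uint8)*255)
    return [(st[i],ce[i],l==i) for i in range(1,n) if st[i][4]>=amin]
E
python3 - <<'E'
from h import *
print(R.from_quat(ctrl.observe()["tcp_rot"]).as_matrix().round(3))
for n in("top","scene"):
    c=cam(n);h=hsv(c)
    for nm,lo,hi in(("blue",(100,120,40),(130,255,255)),("yellow",(22,120,60),(35,255,255)),("orange",(8,150,80),(21,255,255)),("green",(50,120,40),(80,255,255))):
        m=cv2.inRange(h,lo,hi)
        for st,ce,mm in blobs(m>0,20):
            print(n,nm,st.tolist(),ce.round(1),onz(c,ce,{"orange":.07,"green":.152}.get(nm,0.005)).round(3))
c=cam("top");cv2.imwrite("pics/topz.png",cv2.resize(c["image"][130:330,140:460,::-1],None,fx=2.5,fy=2.5,interpolation=cv2.INTER_CUBIC))
E
```

```text
[[ 0.229 -0.     0.973]
 [-0.973  0.001  0.229]
 [-0.001 -1.    -0.   ]]
top blue [348, 165, 27, 13, 53] [362.  168.5] [[ 0.667 -0.107  0.005]]
top blue [308, 170, 26, 8, 41] [319.9 172.1] [[0.654 0.01  0.005]]
top blue [459, 181, 5, 5, 21] [461.1 182.8] [[ 0.632 -0.38   0.005]]
top blue [351, 186, 26, 8, 37] [364.8 191.2] [[ 0.603 -0.115  0.005]]
top blue [311, 189, 26, 10, 41] [324.7 195.9] [[ 0.588 -0.005  0.005]]
top blue [204, 212, 28, 33, 498] [218.8 229.1] [[0.49  0.284 0.005]]
top blue [254, 215, 26, 27, 397] [266.7 227.6] [[0.496 0.152 0.005]]
top blue [160, 271, 45, 48, 1105] [181.5 294.8] [[0.309 0.377 0.005]]
top yellow [460, 166, 5, 5, 20] [461.9 168.3] [[ 0.673 -0.383  0.005]]
top yellow [415, 178, 5, 5, 20] [416.8 180. ] [[ 0.637 -0.258  0.005]]
top yellow [502, 204, 13, 13, 134] [508.  209.8] [[ 0.559 -0.508  0.005]]
top yellow [399, 228, 41, 40, 1301] [418.9 247.6] [[ 0.45  -0.264  0.005]]
top orange [314, 182, 19, 14, 107] [322.6 189.3] [[0.593 0.001 0.07 ]]
top green [73, 114, 48, 49, 1506] [ 96.2 136.5] [[0.702 0.578 0.152]]
top green [202, 214, 7, 10, 49] [204.8 
[... 1220 characters left out ...]
 [192.6 363.5] [[ 0.645 -0.288  0.005]]
scene yellow [143, 365, 7, 6, 36] [146.1 367.6] [[ 0.641 -0.382  0.005]]
scene orange [66, 90, 34, 16, 232] [82.3 97.5] [[-0.179 -0.577  0.07 ]]
scene orange [80, 120, 30, 16, 230] [ 94.4 127.2] [[-0.046 -0.531  0.07 ]]
scene orange [509, 249, 24, 16, 95] [519.3 259.7] [[0.531 0.428 0.07 ]]
scene orange [189, 267, 23, 10, 86] [199.8 271.6] [[ 0.465 -0.26   0.07 ]]
scene orange [191, 287, 30, 12, 112] [205.  292.8] [[ 0.52  -0.251  0.07 ]]
scene green [72, 103, 34, 18, 392] [ 89.  112.1] [[-0.004 -0.515  0.152]]
scene green [454, 218, 14, 23, 179] [460.6 228.6] [[0.491 0.292 0.152]]
scene green [448, 301, 67, 54, 544] [476.  333.2] [[0.733 0.247 0.152]]
```

View pics/topz.png

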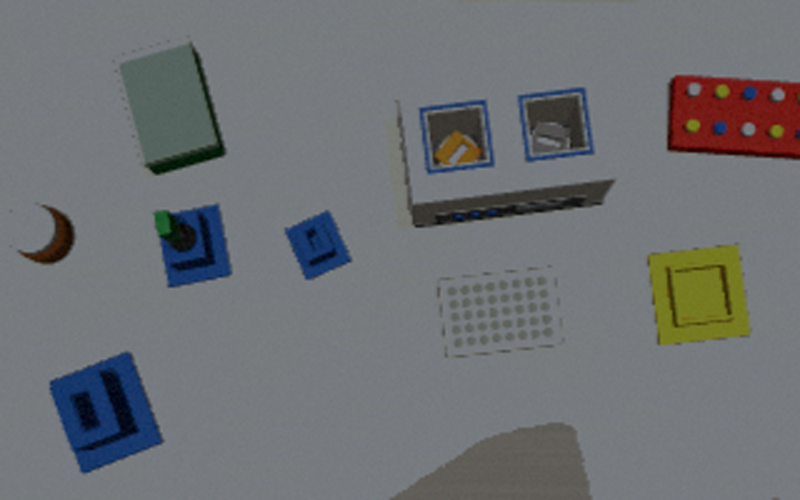

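>>> drive_tool([
  [-0.15,-0.1,0.2],
  [-0.15,-0.1,0.2],
  [-0.15,-0.1,0.2],
  [-0.15,-0.1,0.2],
  [-0.3,-0.1,0.39],
  [-0.3,-0.1,0.39],
  [-0.3,-0.1,0.39],
  [-0.3,-0.1,0.39],
], roll=[5,5,5,5,5,5,5,5], grip=[100,100,100,100,100,100,100,100])

```text
t: 0.97
tool_pos: [0.3413, -0.3348, 0.3124]
tcp_rot: [-0.534, 0.463, -0.463, 0.534]
contact_force: [1.1, -1.4, -0.2]
width: 0.999
```

```bash
cat > st.py <<'E'
from h import *
s=ctrl.observe(); M=R.from_quat(s["tcp_rot"]).as_matrix()
print(round(s["t"],2),"pos",s["tool_pos"].round(4),"yaw x",np.degrees(np.arctan2(M[1,0],M[0,0])).round(2),"q",s["joint_positions"].round(3),"F",s["contact_force"].round(2),"T",s["torque"].round(3),"w",round(s["width"],3),"tilt",M[2].round(3))
E
python3 st.py
```

```text
0.97 pos [ 0.3413 -0.3348  0.3124] yaw x -81.8 q [-0.776  0.06  -0.173  1.337  0.     2.223] F [ 1.13 -1.39 -0.21] T [-0.034 -0.032  0.009] w 0.999 tilt [ 0.001 -1.     0.001]
```

>>> drive_tool([
  [-0.262,-0.05,0.178],
  [-0.262,-0.05,0.178],
  [-0.262,-0.05,0.178],
  [-0.262,-0.05,0.178],
  [-0.262,-0.05,0.178],
  [-0.262,-0.05,0.178],
  [-0.262,-0.05,0.178],
  [-0.262,-0.05,0.178],
], roll=[-57,-57,-57,-57,-57,-57,-57,-57], grip=[100,100,100,100,100,100,100,100])

```text
t: 1.63
tool_pos: [0.4802, -0.0487, 0.3626]
tcp_rot: [-0.691, 0.149, -0.149, 0.692]
contact_force: [0.9, -0.6, 0.3]
width: 1.002
```

```bash
python3 st.py
```

```text
1.63 pos [ 0.4802 -0.0487  0.3626] yaw x -24.32 q [-1.020e-01  6.800e-02 -5.200e-02  1.450e+00  1.000e-03  1.894e+00] F [ 0.87 -0.57  0.28] T [-0.061  0.021  0.084] w 1.002 tilt [ 0.001 -1.     0.001]
```

>>> drive_tool([
  [-0.186,0,0.266],
  [-0.186,0,0.266],
  [-0.186,0,0.266],
  [-0.186,0,0.266],
  [-0.186,0,0.266],
  [-0.186,0,0.266],
  [-0.186,0,0.266],
  [-0.186,0,0.266],
], roll=[-57,-57,-57,-57,-57,-57,-57,-57], grip=[100,100,100,100,100,100,100,100])

```text
t: 2.3
tool_pos: [0.4207, 0.2705, 0.362]
tcp_rot: [-0.678, -0.199, 0.199, 0.679]
contact_force: [0.1, -0.8, -0.2]
width: 1.004
```

>>> drive_tool([
  [0,0,0],
  [0,0,0],
  [0,0,0],
  [0,0,0],
  [0,0,0],
  [0,0,0],
  [0,0,0],
  [0,0,0],
], roll=[-57,-57,-57,-57,-57,-57,-57,-57], grip=[100,100,100,100,100,100,100,100])

```text
t: 2.97
tool_pos: [0.4217, 0.2678, 0.3619]
tcp_rot: [-0.502, -0.498, 0.498, 0.502]
contact_force: [-0.2, -0.3, -0.9]
width: 1.003
```

```bash
python3 st.py; python3 - <<'E'
from h import *
c=cam("wrist","w1")
print(proj(c,[[.49,.29,.152],[.49,.29,.07],[.49,.29,0],[.595,0,.15]]).round(0))
E
```

```text
2.97 pos [0.4217 0.2678 0.3619] yaw x 89.58 q [ 0.566  0.102 -0.016  1.453  0.     0.573] F [-0.22 -0.26 -0.9 ] T [ 0.036 -0.004 -0.047] w 1.003 tilt [ 0. -1.  0.]
[[347. 273.]
 [343. 248.]
 [340. 233.]
 [116. 346.]]
```

View pics/w1.png

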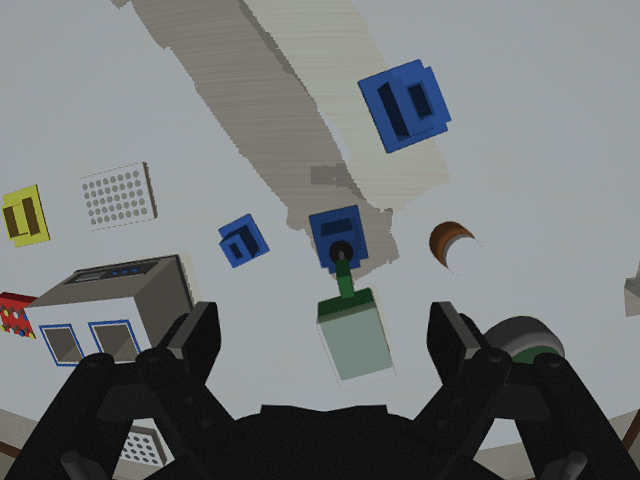

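Wrist view: the handle stands at about (345,275), its collar at (341,251) on the middle stand. The gripper is roughly aligned with it. I'll refine the yaw and axis.

```bash
python3 - <<'E'
from h import *
c=cam("wrist");h=hsv(c)
m=cv2.inRange(h,(95,100,30),(130,255,255))
for st,ce,mm in blobs(m>0,200):
    print("blue",st.tolist(),ce.round(1))
    if abs(ce[0]-338)<20 and abs(ce[1]-235)<30:
        cn=cv2.convexHull(np.argwhere(mm)[:,::-1].astype(np.int32))[:,0]
        P=onz(c,cn,0.005)[:,:2]
        r=cv2.minAreaRect((P*1000).astype(np.float32));print(r)
        print(cv2.approxPolyDP(cn.reshape(-1,1,2),4,True)[:,0].tolist())
im=c["image"][190:310,290:400,::-1];cv2.imwrite("pics/w1z.png",cv2.resize(im,None,fx=5,fy=5,interpolation=cv2.INTER_CUBIC))
E
```

```text
blue [359, 60, 93, 93, 5510] [405.7 104.9]
blue [309, 205, 59, 69, 2338] [338.2 234.9]
((499.4691162109375, 288.578857421875), (90.5103530883789, 68.90178680419922), 12.94336986541748)
[[367, 257], [357, 267], [331, 273], [321, 267], [309, 216], [356, 205]]
blue [218, 214, 51, 54, 1634] [241.5 240.5]
blue [87, 319, 54, 35, 250] [112.4 330. ]
blue [38, 323, 47, 43, 265] [ 60.3 340.9]
```

View pics/w1z.png

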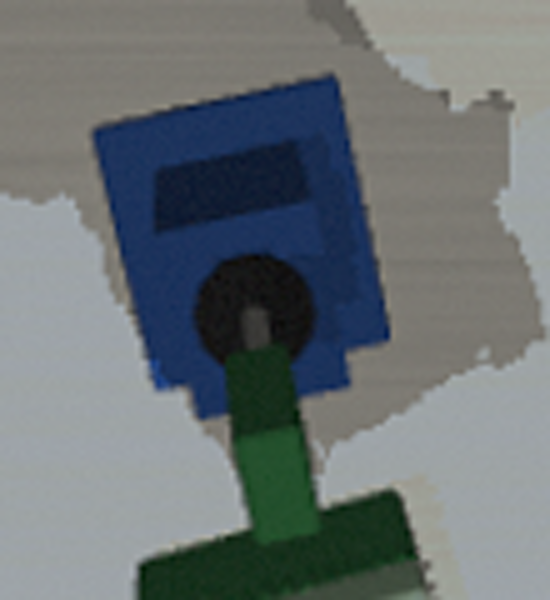

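```bash
python3 - <<'E'
from h import *
c=cam("wrist")
q=lambda a:np.array(a,float)/5+[290,190]
F=onz(c,q([[97,130],[338,75],[388,338],[155,388]]),0.006);print("foot",F.round(4).tolist())
for i,j in((0,1),(1,2),(0,3)):
    d=F[j]-F[i];print(np.hypot(*d[:2]).round(4),np.degrees(np.arctan2(d[1],d[0])).round(1))
T=onz(c,q([[235,437],[300,428],[320,533],[258,543]]),0.177);print("handle",T.round(4).tolist(),T.mean(0))
for i,j in((0,1),(1,2),(0,3)):
    d=T[j]-T[i];print(np.hypot(*d[:2]).round(4),np.degrees(np.arctan2(d[1],d[0])).round(1))
print("collar",onz(c,q([[255,311]]),.074))
E
```

```text
foot [[0.4635, 0.2469, 0.006], [0.4488, 0.3133, 0.006], [0.5254, 0.3286, 0.006], [0.5397, 0.2618, 0.006]]
0.0679 102.5
0.0781 11.3
0.0776 11.0
handle [[0.4841, 0.2789, 0.177], [0.4824, 0.2913, 0.177], [0.5047, 0.2955, 0.177], [0.5066, 0.2834, 0.177]] [0.49447298 0.2872512  0.177     ]
0.0125 97.6
0.0227 10.7
0.023 11.3
collar [[0.49365645 0.28733373 0.074     ]]
```

>>> drive_tool([
  [0.02,0,-0.0722],
  [0.02,0,-0.0722],
  [0.02,0.04,-0.0722],
  [0.02,0.08,-0.0722],
  [0.02,0.12,-0.0722],
  [0.02,0.13,-0.0722],
  [0.02,0.13,-0.0722],
  [0.02,0.13,-0.0722],
], roll=[-7,-11.7,-11.7,-11.7,-11.7,-11.7,-11.7,-11.7], grip=[60,60,60,60,60,60,60,60])

```text
t: 3.78
tool_pos: [0.4944, 0.2869, 0.2331]
tcp_rot: [0.451, 0.545, -0.545, -0.45]
contact_force: [-0.6, -0.3, 0.8]
width: 0.596
```

```bash
python3 st.py; python3 - <<'E'
from h import *
c=cam("wrist","w2")
M=c["image"]
print(proj(c,[[.494,.2873,.177],[.494,.2873,.074]]).round(1))
s=ctrl.observe();p=s["tool_pos"];print(proj(c,[p]).round(1))
E
```

```text
3.78 pos [0.4944 0.2869 0.2331] yaw x 100.85 q [ 0.526  0.259 -0.116  1.196 -0.     0.336] F [-0.61 -0.29  0.79] T [0.004 0.003 0.059] w 0.596 tilt [ 0. -1. -0.]
[[326.  263.2]
 [325.2 220.1]]
[[326.6 312.6]]
```

View pics/w2.png

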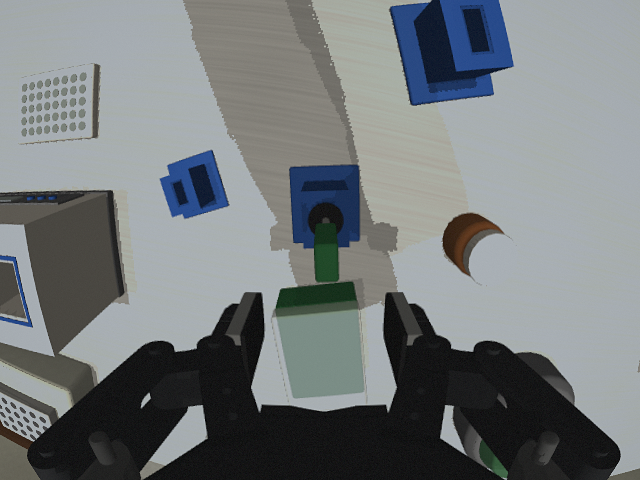

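```bash
python3 - <<'E'
from h import *
c=cam("wrist")
im=c["image"][190:300,280:370,::-1];cv2.imwrite("pics/w2z.png",cv2.resize(im,None,fx=6,fy=6,interpolation=cv2.INTER_CUBIC))
E
```

```text
(no output)
```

View pics/w2z.png

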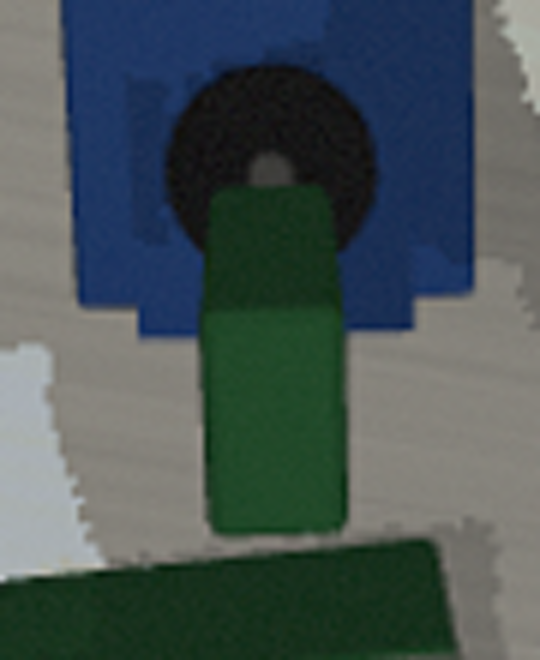

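>>> drive_tool([
  [0,0.035,0.0015],
  [0,0.07,0.0015],
  [0,0.09,0.0015],
  [0,0.1,0.0015],
  [0,0.1,0.0015],
  [0,0.1,0.0015],
], roll=[-0.4,-0.4,-0.4,-0.4,-0.4,-0.4], grip=[60,60,60,60,60,60])

```text
t: 4.38
tool_pos: [0.4939, 0.2872, 0.1338]
tcp_rot: [0.449, 0.548, -0.546, -0.448]
contact_force: [-0.6, 0.6, 0.1]
width: 0.605
```

```bash
python3 st.py; python3 - <<'E'
from h import *
c=cam("wrist","w3")
E
```

```text
4.38 pos [0.4939 0.2872 0.1338] yaw x 101.31 q [ 0.527  0.315 -0.274  0.979  0.     0.329] F [-0.65  0.63  0.14] T [-0.007 -0.064  0.027] w 0.605 tilt [ 0.001 -1.    -0.002]
```

View pics/w3.png

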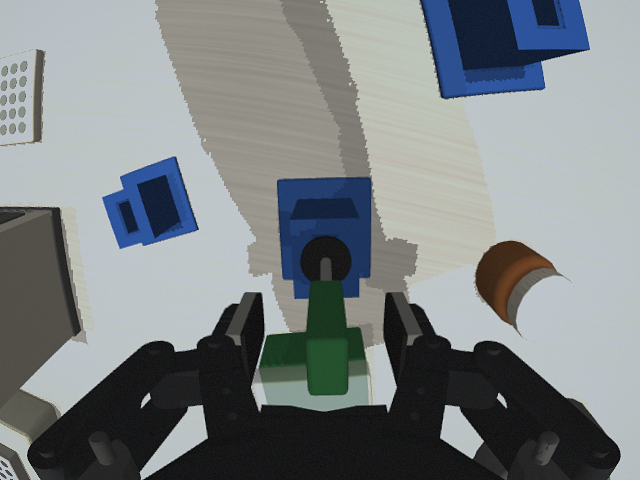

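The handle stands centred between the jaws at about (328,340). I'll close now.

>>> drive_tool([
  [0,0,0],
  [0,0,0],
  [0,0,0],
  [0,0,0],
  [0,0,0],
  [0,0,0],
  [0,0,0],
  [0,0,0],
], roll=[0,0,0,0,0,0,0,0], grip=[10,5,5,5,5,5,5,5])

```text
t: 5.1
tool_pos: [0.4935, 0.2868, 0.1331]
tcp_rot: [0.449, 0.548, -0.546, -0.448]
contact_force: [-0.4, -1.0, 7.4]
width: 0.154
```

```bash
python3 st.py
```

```text
5.1 pos [0.4935 0.2868 0.1331] yaw x 101.32 q [ 0.527  0.315 -0.276  0.978 -0.     0.329] F [-0.44 -1.    7.43] T [-0.197  0.186 -0.021] w 0.154 tilt [ 0.    -1.    -0.002]
```

>>> drive_tool([
  [0,-0.01,0],
  [0,-0.03,0],
  [0,-0.06,0],
  [0,-0.1,0],
  [0,-0.14,0],
  [0,-0.18,0],
  [0,-0.2,0],
  [0,-0.2,0],
], roll=[0,0,0,0,0,0,0,0], grip=[5,5,5,5,5,5,5,5])

```text
t: 5.77
tool_pos: [0.4946, 0.2876, 0.3383]
tcp_rot: [0.449, 0.55, -0.544, -0.447]
contact_force: [0.3, -0.1, -0.9]
width: 0.159
```

```bash
python3 st.py; python3 - <<'E'
from h import *
c=cam("wrist","w4");cam("scene","s4")
E
```

```text
5.77 pos [0.4946 0.2876 0.3383] yaw x 101.32 q [0.527 0.234 0.089 1.416 0.    0.329] F [ 0.29 -0.1  -0.92] T [-0.038 -0.008  0.005] w 0.159 tilt [ 0.003 -1.    -0.008]
```

View pics/w4.png

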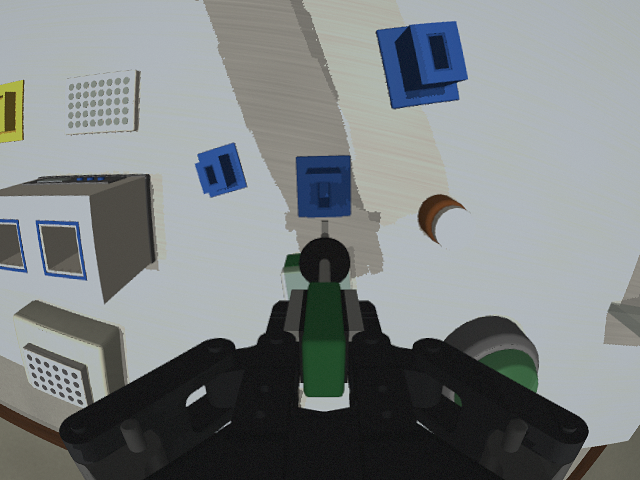

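View pics/s4.png

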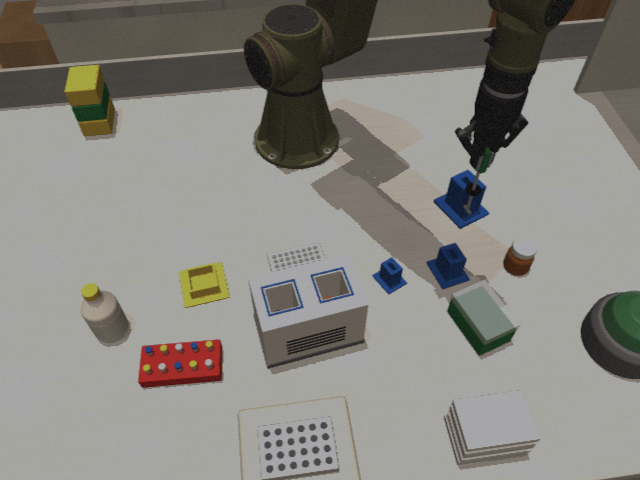

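>>> drive_tool([
  [-0.366,0,-0.074],
  [-0.366,0,-0.074],
  [-0.366,0,-0.074],
  [-0.366,0,-0.074],
  [-0.366,0,-0.074],
  [-0.366,0,-0.074],
  [-0.366,0,-0.074],
  [-0.366,0,-0.074],
], roll=[7,14,21,28,35,42,49,56], grip=[5,5,5,5,5,5,5,5])

```text
t: 6.53
tool_pos: [0.621, -0.0229, 0.3294]
tcp_rot: [-0.653, -0.269, 0.272, 0.654]
contact_force: [0.2, 0.3, 0.3]
width: 0.157
```

```bash
python3 st.py
```

```text
6.53 pos [ 0.621  -0.0229  0.3294] yaw x 44.97 q [-0.037  0.345  0.217  1.447  0.     0.749] F [0.16 0.29 0.32] T [ 0.078 -0.061  0.011] w 0.157 tilt [-0.003 -1.     0.003]
```

>>> drive_tool([
  [-0.01,0.01,-0.036],
  [-0.01,0.025,-0.036],
  [-0.01,0.025,-0.036],
  [-0.01,0.025,-0.036],
], roll=[6,6,6,6], grip=[5,5,5,5])

```text
t: 6.87
tool_pos: [0.6385, -0.0533, 0.304]
tcp_rot: [-0.665, -0.236, 0.24, 0.667]
contact_force: [0.1, 0.1, -1.5]
width: 0.157
```

```bash
python3 st.py; python3 - <<'E'
from h import *
c=cam("wrist","w5")
print(proj(c,[.593,.001,.072]))
E
```

```text
6.87 pos [ 0.6385 -0.0533  0.304 ] yaw x 39.31 q [-8.400e-02  3.860e-01  2.180e-01  1.409e+00  1.000e-03  8.010e-01] F [ 0.12  0.11 -1.48] T [-0.017 -0.037  0.012] w 0.157 tilt [-0.004 -1.     0.005]
[[324.23805515 134.44350572]]
```

View pics/w5.png

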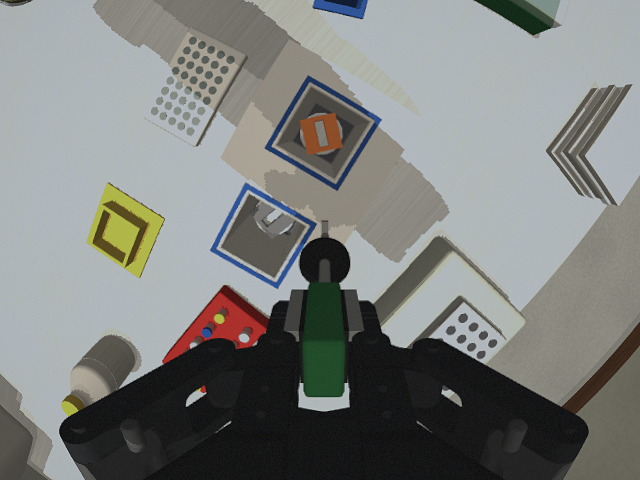

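The cap lies at (322,133) with its bright slot near vertical in the picture. The grey one is in the other well at (270,218). I'll measure the cap's centre, slot direction and rim.

```bash
python3 - <<'E'
from h import *
c=cam("wrist");h=hsv(c)
m=cv2.inRange(h,(5,150,60),(21,255,255))
for st,ce,mm in blobs(m>0,100):
    print(st.tolist(),ce)
    if abs(ce[0]-322)<15 and abs(ce[1]-133)<15:
        uv=np.argwhere(mm)[:,::-1].astype(float)
        P=onz(c,uv,.072)[:,:2]*1000
        r=cv2.minAreaRect(P.astype(np.float32));print("cap",r)
        fill=cv2.morphologyEx(mm.astype(np.uint8),cv2.MORPH_CLOSE,np.ones((15,15)))
        hole=(fill>0)&~mm; hole=blobs(cv2.erode(hole.astype(np.uint8),np.ones((1,1)))>0,20)
        for s2,c2,m2 in hole:
            Q=onz(c,np.argwhere(m2)[:,::-1].astype(float),.072)[:,:2]*1000
            r=cv2.minAreaRect(Q.astype(np.float32));print("hole",s2.tolist(),c2,r)
            w,v=np.linalg.eigh(np.cov(Q.T));print(Q.mean(0),np.degrees(np.arctan2(v[1,1],v[0,1])))
im=c["image"][60:205,245:400,::-1];cv2.imwrite("pics/w5z.png",cv2.resize(im,None,fx=4,fy=4,interpolation=cv2.INTER_CUBIC))
E
```

```text
[299, 113, 42, 41, 981] [319.72884811 132.77471967]
cap ((589.6689453125, -0.2059173583984375), (35.8172607421875, 35.56736373901367), 51.879920959472656)
hole [313, 120, 15, 27, 247] [319.66396761 133.13765182] ((589.6055297851562, -0.3494586944580078), (9.52633285522461, 26.484569549560547), 52.47789764404297)
[ 5.89750426e+02 -3.19526307e-01] 141.9108194969146
```

View pics/w5z.png

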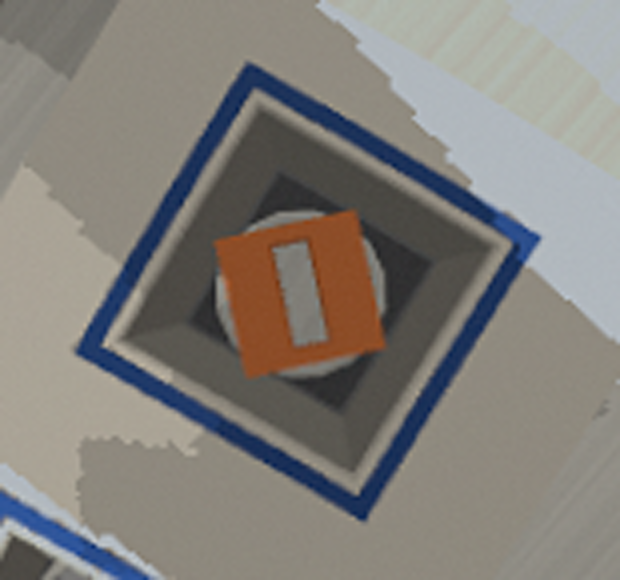

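```bash
python3 - <<'E'
from h import *
c=cam("wrist");s=ctrl.observe();M=R.from_quat(s["tcp_rot"]).as_matrix();p=s["tool_pos"]
f=lambda v:p+M@np.array(v)
for nm,v in (("collar top",(0,.059,0)),("collar near",(0,.059,.015)),("collar l",(-.015,.059,0)),("collar r",(.015,.059,0)),("foot top",(0,.116,0)),("bar end c",(0,.116,.011)),("bar end l",(-.0025,.116,.011)),("bar end r",(.0025,.116,.011)),("handle top",(0,-.044,0)),("htop near",(0,-.044,.012)),("hbot near",(0,.006,.012))):
    print(nm,proj(c,f(v)).round(1))
im=c["image"][200:320,270:380,::-1];cv2.imwrite("pics/w6z.png",cv2.resize(im,None,fx=5,fy=5,interpolation=cv2.INTER_CUBIC))
E
```

```text
collar top [[325.5 261.1]]
collar near [[325.6 236. ]]
collar l [[299.5 261.1]]
collar r [[351.6 261. ]]
foot top [[325.1 234.1]]
bar end c [[325.1 219.3]]
bar end l [[321.6 219.3]]
bar end r [[328.6 219.3]]
handle top [[327.1 369.6]]
htop near [[327.3 338.6]]
hbot near [[326.2 276.9]]
```

View pics/w6z.png

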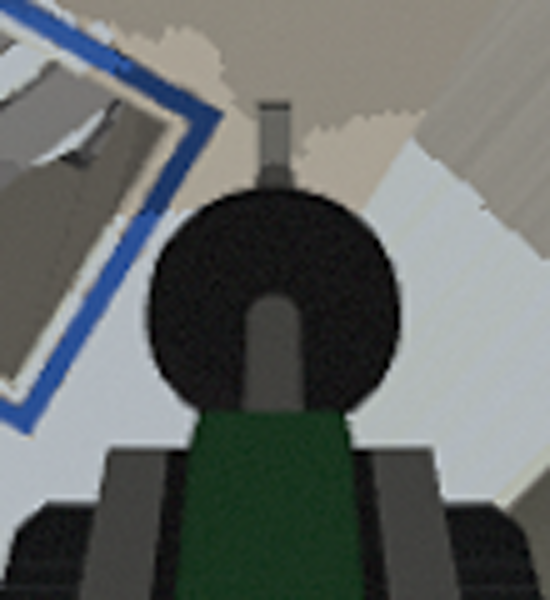

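>>> drive_tool([
  [-0.0044,0,0.03],
  [-0.0044,0,0.06],
  [-0.0044,0,0.0729],
  [-0.0044,0,0.0729],
  [-0.0044,0,0.0729],
  [-0.0044,0,0.0729],
], roll=[-6,-12.7,-12.7,-12.7,-12.7,-12.7], grip=[5,5,5,5,5,5])

```text
t: 7.52
tool_pos: [0.5913, 0.0004, 0.3076]
tcp_rot: [0.636, 0.31, -0.31, -0.635]
contact_force: [-0.4, -0.6, -1.7]
width: 0.158
```

```bash
python3 st.py; python3 st.py;python3 - <<'E'
from h import *
c=cam("wrist","w7")
E
```

```text
7.52 pos [5.913e-01 4.000e-04 3.076e-01] yaw x 52.01 q [ 1.000e-03  2.790e-01  7.800e-02  1.369e+00 -1.000e-03  6.640e-01] F [-0.37 -0.57 -1.73] T [ 0.053  0.01  -0.005] w 0.158 tilt [ 0.001 -1.    -0.002]
7.52 pos [5.913e-01 4.000e-04 3.076e-01] yaw x 52.01 q [ 1.000e-03  2.790e-01  7.800e-02  1.369e+00 -1.000e-03  6.640e-01] F [-0.37 -0.57 -1.73] T [ 0.053  0.01  -0.005] w 0.158 tilt [ 0.001 -1.    -0.002]
```

View pics/w7.png

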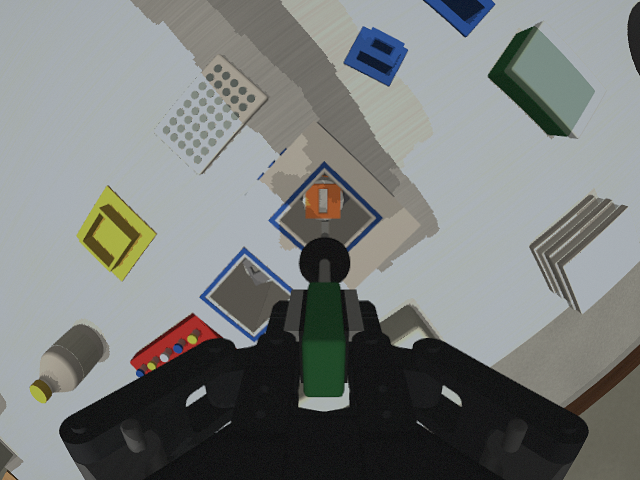

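>>> drive_tool([
  [0,0,0],
  [0,0,0],
  [0,0,0],
], roll=[0,0,0], grip=[5,5,5])

```text
t: 7.82
tool_pos: [0.591, -0.0002, 0.3066]
tcp_rot: [-0.636, -0.31, 0.31, 0.636]
contact_force: [0.3, -0.2, -1.7]
width: 0.157
```

```bash
cat > meas.py <<'E'
from h import *
def capm(zc=.072):
    c=cam("wrist");s=ctrl.observe();M=R.from_quat(s["tcp_rot"]).as_matrix()
    h=hsv(c);m=cv2.inRange(h,(5,150,50),(21,255,255))
    b=max([b for b in blobs(m>0,60) if abs(b[1][0]-322)<40],key=lambda b:b[0][4])
    mm=b[2];print(b[0].tolist(),b[1].round(1))
    fill=cv2.morphologyEx(mm.astype(np.uint8),cv2.MORPH_CLOSE,np.ones((15,15)))
    hole=(fill>0)&~mm
    hb=max(blobs(hole,15),key=lambda b:b[0][4])
    for nm,k in(("cap",mm),("hole",hb[2])):
        Q=onz(c,np.argwhere(k)[:,::-1].astype(float),zc)
        r=cv2.minAreaRect((Q[:,:2]*1000).astype(np.float32))
        print(nm,np.round(r[0],1),np.round(r[1],1),round(r[2],1),"in tool",(M.T@(np.r_[np.array(r[0])/1000,zc]-s["tool_pos"])).round(4))
    return c,s,M
E
python3 st.py; python3 -c "
from meas import *
capm()"
```

```text
7.82 pos [ 5.910e-01 -2.000e-04  3.066e-01] yaw x 51.97 q [-0.     0.28   0.078  1.369 -0.     0.663] F [ 0.27 -0.18 -1.73] T [-0.029 -0.032 -0.058] w 0.157 tilt [-0. -1.  0.]
[307, 184, 34, 35, 857] [323.9 201.9]
cap [589.4  -0. ] [34.4 35.8] 52.0 in tool [-0.0007  0.2346  0.0012]
hole [589.4   0. ] [ 9.3 25.3] 52.0 in tool [-0.0007  0.2346  0.0013]
```

>>> drive_tool([
  [-0.0005,0,0.0022],
  [-0.0005,0.03,0.0022],
  [-0.0005,0.06,0.0022],
  [-0.0005,0.085,0.0022],
  [-0.0005,0.1,0.0022],
  [-0.0005,0.1,0.0022],
  [-0.0005,0.1,0.0022],
  [-0.0005,0.1,0.0022],
], roll=[0,0,0,0,0,0,0,0], grip=[5,5,5,5,5,5,5,5])

```text
t: 8.53
tool_pos: [0.5894, 0.0012, 0.2082]
tcp_rot: [0.636, 0.311, -0.31, -0.635]
contact_force: [0.2, 0.2, -2.0]
width: 0.157
```

```bash
python3 st.py; python3 -c "
from meas import *
c=cam('wrist')
im=c['image'][150:300,240:400,::-1];cv2.imwrite('pics/w8z.png',cv2.resize(im,None,fx=4,fy=4,interpolation=cv2.INTER_CUBIC))"
```

```text
8.53 pos [0.5894 0.0012 0.2082] yaw x 52.02 q [ 0.002  0.302 -0.116  1.151  0.     0.665] F [ 0.17  0.19 -1.96] T [ 0.006 -0.004  0.012] w 0.157 tilt [ 0.001 -1.    -0.001]
```

View pics/w8z.png

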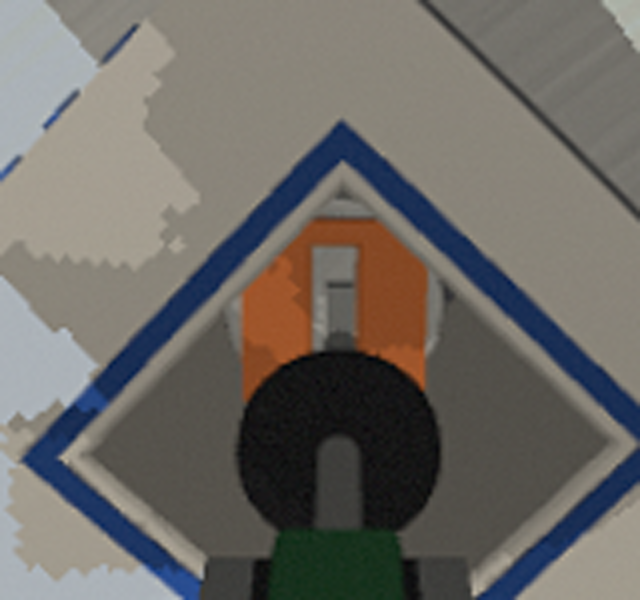

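```bash
cat >> h.py <<'E'
def camtool(save=None):
    c=optics.camera("wrist")
    if save: cv2.imwrite(f"pics/{save}.png",c["image"][:,:,::-1])
    W=np.array(c["tool_from_camera"]);c["Rm"]=W[:3,:3];c["p"]=W[:3,3];c["fish"]=True;return c
def ony(c,uv,y):
    d=ray(c,uv);return c["p"]+d*((y-c["p"][1])/d[:,1])[:,None]
E
python3 -c "
from h import *
c=camtool();q=lambda a:np.array(a,float)/4+[240,150]
print('slot L,R,far',ony(c,q([[312,260],[358,260],[335,245]]),.136).round(4).tolist())
print('bar L,R,far top edge',ony(c,q([[327,300],[355,300],[341,287]]),.116).round(4).tolist())
print('capL,R,far',ony(c,q([[243,300],[427,300],[335,218]]),.136).round(4).tolist())
print(proj(c,[[0,.116,0],[0,.116,.011]]))
"
```

```text
slot L,R,far [[-0.005, 0.136, 0.0093], [0.0038, 0.136, 0.0093], [-0.0006, 0.136, 0.0122]]
bar L,R,far top edge [[-0.0021, 0.116, 0.0065], [0.003, 0.116, 0.0065], [0.0005, 0.116, 0.0089]]
capL,R,far [[-0.0184, 0.136, 0.0014], [0.0172, 0.136, 0.0014], [-0.0006, 0.136, 0.0175]]
[[324.6010695  233.71829073]
 [324.61611387 218.92939527]]
```

>>> drive_tool([
  [-0.0011,0,0.0016],
  [-0.0011,0.004,0.0016],
  [-0.0011,0.008,0.0016],
  [-0.0011,0.011,0.0016],
  [-0.0011,0.011,0.0016],
  [-0.0011,0.011,0.0016],
], roll=[0,0,0,0,0,0], grip=[5,5,5,5,5,5])

```text
t: 9.13
tool_pos: [0.5864, 0.0014, 0.1955]
tcp_rot: [-0.635, -0.31, 0.31, 0.636]
contact_force: [-0.9, 1.4, -2.3]
width: 0.153
```

```bash
python3 st.py; python3 -c "
from h import *
c=camtool()
im=c['image'][170:290,250:400,::-1];cv2.imwrite('pics/w9z.png',cv2.resize(im,None,fx=5,fy=5,interpolation=cv2.INTER_CUBIC))"
```

```text
9.13 pos [0.5864 0.0014 0.1955] yaw x 52.02 q [ 0.002  0.305 -0.142  1.125  0.     0.665] F [-0.95  1.44 -2.25] T [ 0.009 -0.024 -0.022] w 0.153 tilt [-0.    -1.     0.001]
```

View pics/w9z.png

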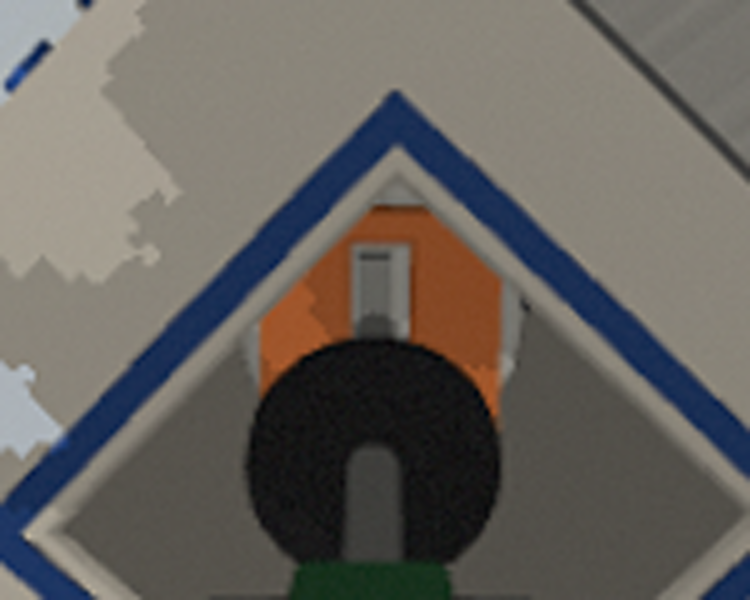

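```bash
python3 -c "
from h import *
c=camtool();q=lambda a:np.array(a,float)/5+[250,170]
print('slot L,R,far',ony(c,q([[352,290],[411,290],[381,243]]),.1235).round(4).tolist())
print('bar L,R,far top edge,farbottom',ony(c,q([[358,280],[391,280],[375,257]]),.116).round(4).tolist(),ony(c,q([[375,250]]),.121).round(4))
print('capL,R,far',ony(c,q([[261,350],[500,350],[381,207]]),.1235).round(4).tolist())
"; python3 st.py
```

```text
slot L,R,far [[-0.0031, 0.1235, 0.0023], [0.0057, 0.1235, 0.0023], [0.0012, 0.1235, 0.0094]]
bar L,R,far top edge,farbottom [[-0.0022, 0.116, 0.0058], [0.0026, 0.116, 0.0058], [0.0003, 0.116, 0.0092]] [[0.0003 0.121  0.009 ]]
capL,R,far [[-0.0167, 0.1235, -0.007], [0.0191, 0.1235, -0.007], [0.0012, 0.1235, 0.0149]]
9.23 pos [0.5867 0.0014 0.1959] yaw x 52.02 q [ 0.002  0.304 -0.141  1.126 -0.     0.665] F [ 0.44 -0.61 -0.75] T [-0.021  0.033  0.   ] w 0.159 tilt [-0. -1.  0.]
```

>>> drive_tool([
  [0.0009,0,-0.0014],
  [0.0009,0,-0.0014],
  [0.0009,0,-0.0014],
], roll=[0,0,0], grip=[5,5,5])

```text
t: 9.48
tool_pos: [0.5886, 0.0012, 0.196]
tcp_rot: [0.636, 0.31, -0.31, -0.635]
contact_force: [-0.4, -0.5, -0.7]
width: 0.154
```

```bash
python3 st.py; python3 -c "
from h import *
c=camtool()
im=c['image'][170:290,250:400,::-1];cv2.imwrite('pics/w10z.png',cv2.resize(im,None,fx=5,fy=5,interpolation=cv2.INTER_CUBIC))"
```

```text
9.48 pos [0.5886 0.0012 0.196 ] yaw x 52.02 q [ 0.002  0.307 -0.136  1.127  0.     0.665] F [-0.39 -0.49 -0.72] T [ 0.007 -0.014 -0.004] w 0.154 tilt [ 0. -1. -0.]
```

View pics/w10z.png

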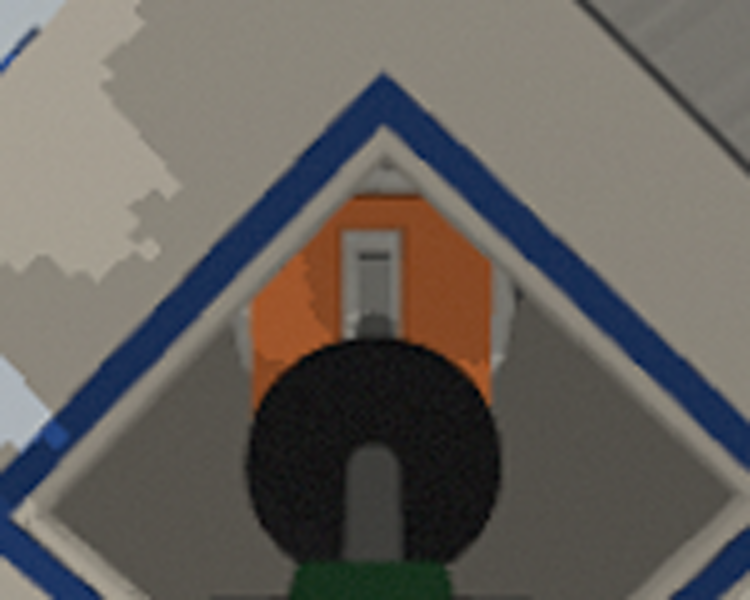

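>>> drive_tool([
  [0,0.0015,0],
  [0,0.003,0],
  [0,0.0045,0],
  [0,0.006,0],
  [0,0.006,0],
], roll=[0,0,0,0,0], grip=[5,5,5,5,5])

```text
t: 9.95
tool_pos: [0.5881, 0.0012, 0.1894]
tcp_rot: [-0.635, -0.31, 0.31, 0.636]
contact_force: [-0.6, 0.4, -1.2]
width: 0.157
```

```bash
python3 st.py
```

```text
9.95 pos [0.5881 0.0012 0.1894] yaw x 52.02 q [ 0.002  0.311 -0.147  1.113  0.     0.665] F [-0.58  0.42 -1.21] T [ 0.029 -0.032 -0.032] w 0.157 tilt [-0.    -1.     0.001]
```

>>> drive_tool([
  [0,0.0015,0],
  [0,0.003,0],
  [0,0.0045,0],
  [0,0.006,0],
  [0,0.006,0],
], roll=[0,0,0,0,0], grip=[5,5,5,5,5])

```text
t: 10.37
tool_pos: [0.5881, 0.0012, 0.1835]
tcp_rot: [-0.635, -0.31, 0.31, 0.636]
contact_force: [-0.9, -0.6, -1.1]
width: 0.158
```

```bash
python3 st.py
```

```text
10.37 pos [0.5881 0.0012 0.1835] yaw x 52.02 q [ 0.002  0.314 -0.157  1.101 -0.     0.665] F [-0.91 -0.58 -1.07] T [ 0.043  0.043 -0.013] w 0.158 tilt [-0. -1.  0.]
```

>>> drive_tool([
  [0,0.0015,0],
  [0,0.003,0],
  [0,0.0045,0],
  [0,0.0045,0],
], roll=[0,0,0,0], grip=[5,5,5,5])

```text
t: 10.7
tool_pos: [0.5881, 0.0012, 0.179]
tcp_rot: [-0.635, -0.31, 0.31, 0.636]
contact_force: [0.8, 0.2, -1.1]
width: 0.158
```

```bash
python3 st.py; python3 -c "
from h import *
c=camtool()
im=c['image'][170:290,250:400,::-1];cv2.imwrite('pics/w11z.png',cv2.resize(im,None,fx=5,fy=5,interpolation=cv2.INTER_CUBIC))"
```

```text
10.7 pos [0.5881 0.0012 0.179 ] yaw x 52.03 q [ 0.002  0.317 -0.163  1.091 -0.     0.665] F [ 0.84  0.24 -1.06] T [-0.014  0.007  0.032] w 0.158 tilt [-0. -1.  0.]
```

View pics/w11z.png

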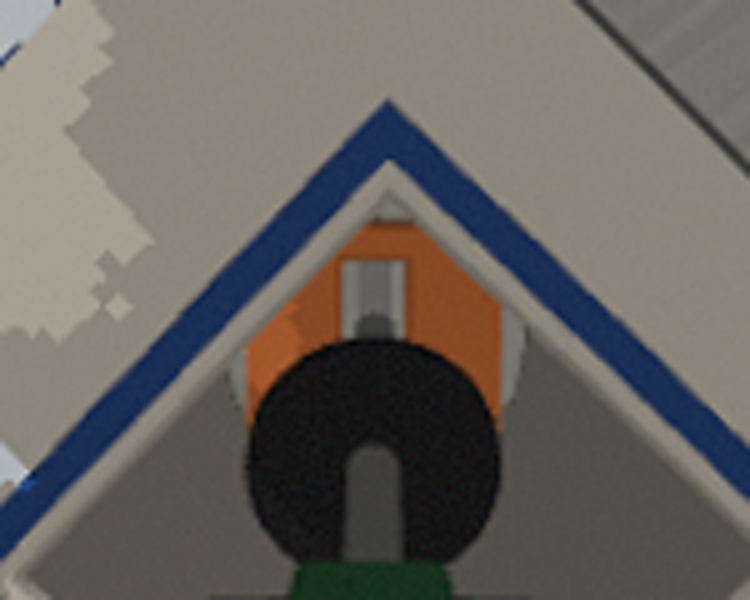

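>>> drive_tool([
  [0,0,0],
  [0,0,0],
  [0.0002,0,0],
  [0.0002,0,-0.0001],
  [0.0003,0,-0.0002],
  [0.0004,0,-0.0003],
  [0.0005,0,-0.0004],
  [0.0006,0,-0.0005],
], roll=[7,14,21,28,35,42,49,56], grip=[5,5,5,5,5,5,5,5])

```text
t: 11.42
tool_pos: [0.5892, 0.0014, 0.1795]
tcp_rot: [0.707, -0.027, 0.027, -0.707]
contact_force: [0.3, 0.4, -1.1]
width: 0.154
```

```bash
python3 st.py
```

```text
11.42 pos [0.5892 0.0014 0.1795] yaw x -4.32 q [ 0.002  0.318 -0.161  1.092 -0.     1.649] F [ 0.28  0.39 -1.13] T [ 0.027 -0.008 -0.011] w 0.154 tilt [ 0. -1. -0.]
```

>>> drive_tool([
  [0,0,0],
  [0,0,0],
  [0,0,0],
  [0,0,0],
  [0,0,0],
  [0,0,0],
], roll=[7,14,21,28,33.7,33.7], grip=[5,5,5,5,5,5])

```text
t: 11.92
tool_pos: [0.5892, 0.0014, 0.1795]
tcp_rot: [-0.669, 0.229, -0.229, 0.669]
contact_force: [0.3, 0.7, -1.6]
width: 0.154
```

```bash
python3 st.py; python3 -c "
from h import *
c=camtool()
im=c['image'][150:290,240:410,::-1];cv2.imwrite('pics/w12z.png',cv2.resize(im,None,fx=4.5,fy=4,interpolation=cv2.INTER_CUBIC))"
```

```text
11.92 pos [0.5892 0.0014 0.1795] yaw x -37.81 q [ 2.000e-03  3.180e-01 -1.610e-01  1.092e+00  0.000e+00  2.233e+00] F [ 0.3   0.71 -1.61] T [ 0.006  0.02  -0.027] w 0.154 tilt [ 0. -1.  0.]
```

View pics/w12z.png

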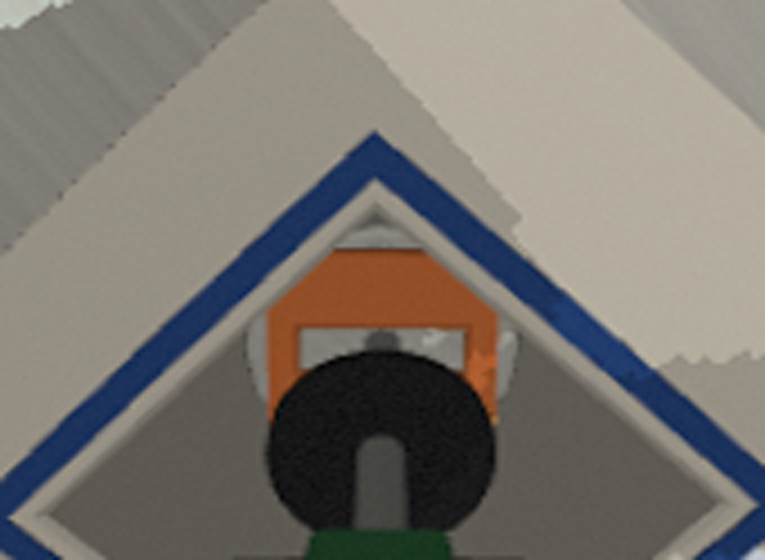

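The slot now lies crosswise, with the shaft at (382,340) in its middle, so the foot has turned under the plate. Lifting.

>>> drive_tool([
  [0,-0.001,0],
  [0,-0.003,0],
  [0,-0.005,0],
  [0,-0.008,0],
  [0,-0.012,0],
  [0,-0.016,0],
  [0,-0.02,0],
  [0,-0.02,0],
], roll=[0,0,0,0,0,0,0,0], grip=[5,5,5,5,5,5,5,5])

```text
t: 12.63
tool_pos: [0.5896, 0.0014, 0.2005]
tcp_rot: [-0.669, 0.228, -0.229, 0.669]
contact_force: [0.6, -0.4, -2.6]
width: 0.158
```

```bash
python3 st.py
```

```text
12.63 pos [0.5896 0.0014 0.2005] yaw x -37.67 q [ 2.000e-03  3.060e-01 -1.280e-01  1.136e+00  0.000e+00  2.231e+00] F [ 0.57 -0.43 -2.57] T [0.08  0.021 0.018] w 0.158 tilt [ 0.001 -1.     0.001]
```

>>> drive_tool([
  [0,-0.01,0],
  [0,-0.025,0],
  [0,-0.045,0],
  [0,-0.065,0],
  [0,-0.085,0],
  [0,-0.105,0],
  [0,-0.12,0],
  [0,-0.13,0],
], roll=[0,0,0,0,0,0,0,0], grip=[5,5,5,5,5,5,5,5])

```text
t: 13.3
tool_pos: [0.5896, 0.0013, 0.332]
tcp_rot: [-0.669, 0.227, -0.229, 0.67]
contact_force: [0.4, -0.0, -3.4]
width: 0.156
```

>>> drive_tool([
  [0,-0.01,0],
  [0,-0.018,0],
  [0,-0.024,0],
  [0,-0.027,0],
  [0,-0.027,0],
  [0,-0.027,0],
], roll=[0,0,0,0,0,0], grip=[5,5,5,5,5,5])

```text
t: 13.8
tool_pos: [0.589, 0.0014, 0.3559]
tcp_rot: [0.669, -0.229, 0.228, -0.669]
contact_force: [0.1, 0.2, -4.3]
width: 0.154
```

```bash
python3 st.py; python3 -c "
from h import *
c=camtool('w13'); c=cam('scene','s13')"
```

```text
13.8 pos [0.589  0.0014 0.3559] yaw x -37.68 q [2.000e-03 2.790e-01 1.860e-01 1.479e+00 0.000e+00 2.231e+00] F [ 0.1   0.16 -4.26] T [ 0.02   0.032 -0.023] w 0.154 tilt [-0.001 -1.    -0.   ]
```

View pics/w13.png

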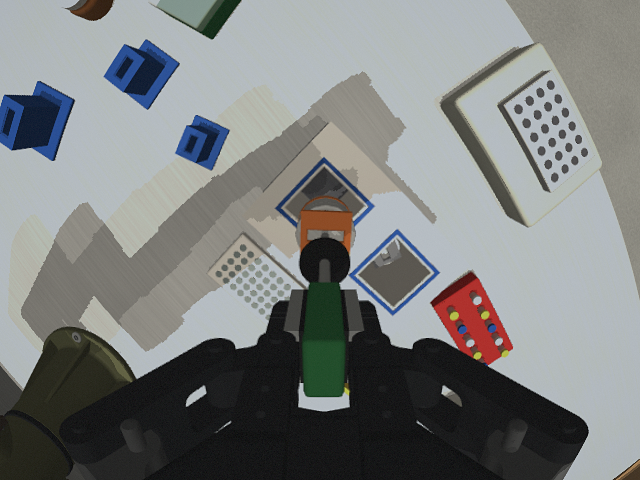

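View pics/s13.png

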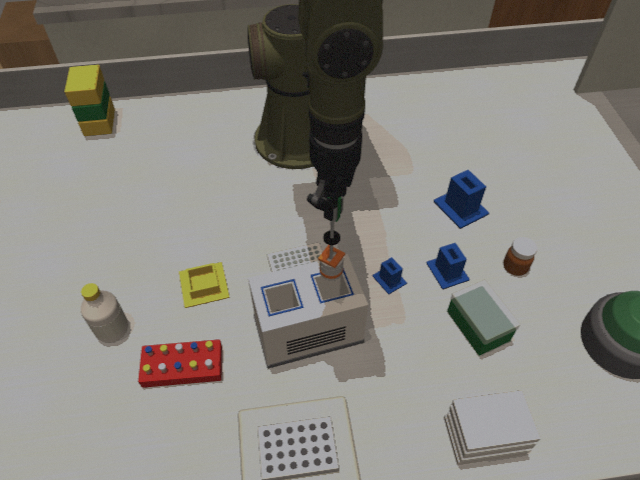

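>>> drive_tool([
  [0.002,0,-0.012],
  [0.007,0,-0.037],
  [0.013,0,-0.072],
  [0.019,0,-0.107],
  [0.025,0,-0.142],
  [0.031,0,-0.177],
  [0.037,0,-0.212],
  [0.043,0,-0.244],
], roll=[0,0,0,0,0,0,0,0], grip=[5,5,5,5,5,5,5,5])

```text
t: 14.57
tool_pos: [0.472, -0.2199, 0.3562]
tcp_rot: [0.669, -0.229, 0.228, -0.669]
contact_force: [0.4, -0.0, -4.0]
width: 0.155
```

>>> drive_tool([
  [0.004,0,-0.022],
  [0.007,0,-0.038],
  [0.009,0,-0.048],
  [0.009,0,-0.05],
  [0.009,0,-0.05],
  [0.009,0,-0.05],
], roll=[0,0,0,0,0,0], grip=[5,5,5,5,5,5])

```text
t: 15.07
tool_pos: [0.4507, -0.2625, 0.3563]
tcp_rot: [-0.669, 0.228, -0.228, 0.67]
contact_force: [0.3, -0.6, -3.2]
width: 0.154
```

```bash
python3 st.py; python3 -c "
from h import *
c=cam('wrist','w14'); print(proj(c,[.45,-.264,.03]))"
```

```text
15.07 pos [ 0.4507 -0.2625  0.3563] yaw x -37.65 q [-5.280e-01  1.440e-01  2.000e-02  1.446e+00  1.000e-03  1.700e+00] F [ 0.33 -0.58 -3.15] T [ 0.057 -0.026  0.014] w 0.154 tilt [-0.    -1.     0.001]
[[323.29150241 190.08918003]]
```

View pics/w14.png

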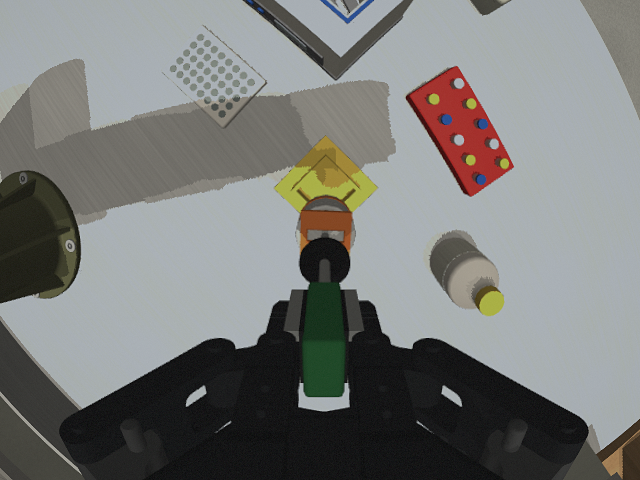

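```bash
python3 -c "
from h import *
c=camtool()
im=c['image'][120:290,250:400,::-1];cv2.imwrite('pics/w14z.png',cv2.resize(im,None,fx=4,fy=3.5,interpolation=cv2.INTER_CUBIC))
print(proj(c,[[0,.111,.018],[-.018,.111,.018],[.018,.111,.018]]))
"
```

```text
[[322.6593912  210.42127892]
 [296.89292419 210.4710303 ]
 [348.43147902 210.46732031]]
```

View pics/w14z.png

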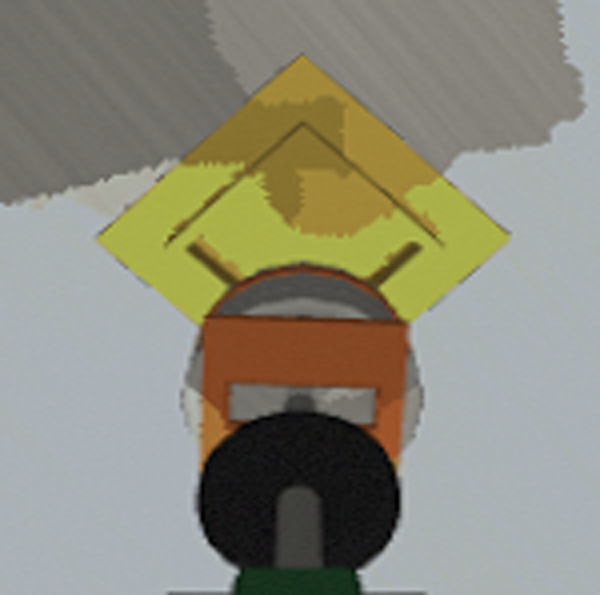

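```bash
python3 -c "
from h import *
np.set_printoptions(precision=5,suppress=True)
c=camtool();print(c['p'],proj(c,[0,.111,0]),proj(c,[0,.116,0]),proj(c,[0,.111,.018]));print(c['Rm'],np.array(c['K']))
q=lambda a:np.array(a,float)/[4,3.5]+[250,120]
cap=ony(c,q([[205,318],[408,318]]),.111);print('cap',cap,cap.mean(0)-[0,0,.018])
F=ony(c,q([[97,237],[512,236],[303,55]]),.351);print('foot',F,(F[0]+F[1])/2, F[2]-[0,0,.0707])
Rm=ony(c,q([[167,244],[442,244],[303,124]]),.326);print('rim',Rm,(Rm[0]+Rm[1])/2, Rm[2]-[0,0,.0453])
"
```

```text
[ 0.00041 -0.14264  0.07268] [[322.66979 235.22474]] [[322.68009 233.31935]] [[322.65981 210.42106]]
[[ 1.       0.      -0.0005 ]
 [-0.00048  0.28867 -0.95743]
 [ 0.00014  0.95743  0.28867]] [[371.6483    0.      323.43084]
 [  0.      371.6483  240.33758]
 [  0.        0.        1.     ]]
cap [[-0.01495  0.111    0.01771]
 [ 0.02051  0.111    0.01773]] [ 0.00278  0.111   -0.00028]
foot [[-0.06557  0.351   -0.00214]
 [ 0.07423  0.351   -0.00164]
 [ 0.00369  0.351    0.06709]] [ 0.00433  0.351   -0.00189] [ 0.00369  0.351   -0.00361]
rim [[-0.03977  0.326   -0.00117]
 [ 0.04797  0.326   -0.0011 ]
 [ 0.00354  0.326    0.04248]] [ 0.0041   0.326   -0.00114] [ 0.00354  0.326   -0.00282]
```

>>> drive_tool([
  [0.001,0.012,-0.002],
  [0.001,0.035,-0.002],
  [0.001,0.06,-0.002],
  [0.001,0.085,-0.002],
  [0.001,0.11,-0.002],
  [0.001,0.132,-0.002],
  [0.001,0.146,-0.002],
  [0.001,0.15,-0.002],
], roll=[0,0,0,0,0,0,0,0], grip=[5,5,5,5,5,5,5,5])

```text
t: 15.88
tool_pos: [0.449, -0.2636, 0.2036]
tcp_rot: [-0.669, 0.229, -0.226, 0.67]
contact_force: [-0.7, 0.3, -4.3]
width: 0.16
```

>>> drive_tool([
  [0,0,0],
  [0,0,0],
  [0,0,0],
], roll=[0,0,0], grip=[5,5,5])

```text
t: 16.13
tool_pos: [0.4512, -0.2656, 0.2078]
tcp_rot: [0.669, -0.227, 0.229, -0.669]
contact_force: [0.0, -0.2, -3.1]
width: 0.154
```

```bash
python3 st.py; python3 -c "
from h import *
c=camtool()
im=c['image'][90:290,220:430,::-1];cv2.imwrite('pics/w15z.png',cv2.resize(im,None,fx=3,fy=3,interpolation=cv2.INTER_CUBIC))
c=cam('scene');im=c['image'][200:350,130:330,::-1];cv2.imwrite('pics/s15z.png',cv2.resize(im,None,fx=3,fy=3,interpolation=cv2.INTER_CUBIC))
"
```

```text
16.13 pos [ 0.4512 -0.2656  0.2078] yaw x -37.65 q [-0.532  0.179 -0.274  1.115  0.     1.696] F [ 0.02 -0.2  -3.08] T [0.025 0.026 0.021] w 0.154 tilt [ 0.002 -1.     0.   ]
```

View pics/w15z.png

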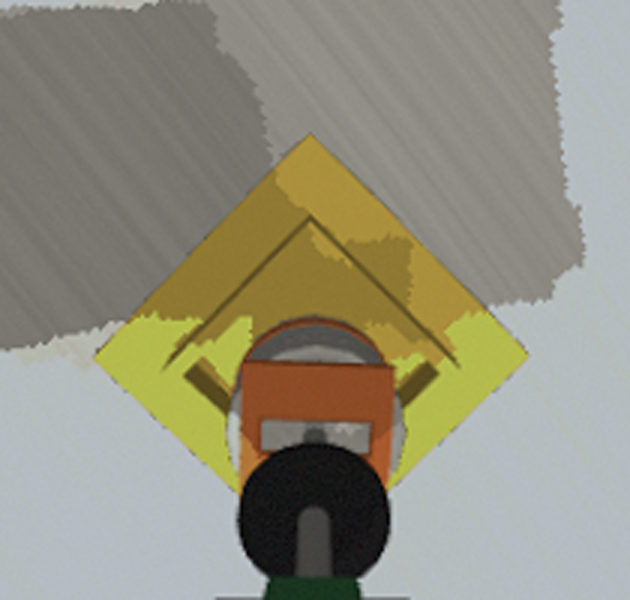

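View pics/s15z.png

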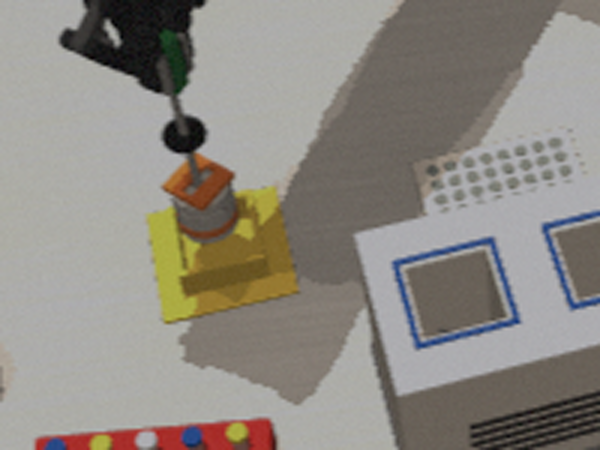

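```bash
python3 -c "
from h import *
np.set_printoptions(precision=4,suppress=True)
c=camtool()
q=lambda a:np.array(a,float)/3+[220,90]
cap=ony(c,q([[243,365],[395,365]]),.111);print('cap',cap.mean(0)-[0,0,.018],cap[1]-cap[0])
F=ony(c,q([[95,353],[528,353],[311,133]]),.202);print('foot',(F[0]+F[1])/2, F[2]-[0,0,.0707],F[1]-F[0])
Rm=ony(c,q([[311,218]]),.178);print('rim', Rm-[0,0,.0453])
"; python3 st.py
```

```text
cap [ 0.0026  0.111  -0.0009] [0.0354 0.     0.    ]
foot [0.001  0.202  0.0015] [ 0.0008  0.202  -0.0006] [0.1382 0.     0.    ]
rim [[0.0008 0.178  0.0004]]
16.28 pos [ 0.4509 -0.2656  0.2075] yaw x -37.67 q [-0.532  0.179 -0.275  1.114 -0.     1.696] F [ 0.11  0.2  -3.42] T [-0.048 -0.013 -0.069] w 0.154 tilt [ 0.002 -1.     0.   ]
```

>>> drive_tool([
  [-0.0017,0,0.0013],
  [-0.0017,0.006,0.0013],
  [-0.0017,0.013,0.0013],
  [-0.0017,0.02,0.0013],
  [-0.0017,0.027,0.0013],
  [-0.0017,0.032,0.0013],
  [-0.0017,0.034,0.0013],
  [-0.0017,0.035,0.0013],
], roll=[0,0,0,0,0,0,0,0], grip=[5,5,5,5,5,5,5,5])

```text
t: 16.95
tool_pos: [0.4492, -0.263, 0.1706]
tcp_rot: [-0.669, 0.229, -0.228, 0.669]
contact_force: [0.0, 0.3, -4.1]
width: 0.155
```

```bash
python3 st.py
```

```text
16.95 pos [ 0.4492 -0.263   0.1706] yaw x -37.68 q [-0.53   0.2   -0.337  1.035  0.     1.699] F [ 0.05  0.32 -4.1 ] T [ 0.003 -0.017  0.015] w 0.155 tilt [-0.001 -1.    -0.   ]
```

>>> drive_tool([
  [0,0.0015,0],
  [0,0.003,0],
  [0,0.0045,0],
  [0,0.006,0],
  [0,0.0075,0],
  [0,0.0085,0],
  [0,0.0085,0],
], roll=[0,0,0,0,0,0,0], grip=[5,5,5,5,5,5,5])

```text
t: 17.53
tool_pos: [0.4498, -0.2633, 0.163]
tcp_rot: [0.669, -0.228, 0.228, -0.669]
contact_force: [0.6, -0.5, -1.4]
width: 0.156
```

```bash
python3 st.py;python3 -c "
from h import *
c=camtool()
im=c['image'][90:290,220:430,::-1];cv2.imwrite('pics/w16z.png',cv2.resize(im,None,fx=3,fy=3,interpolation=cv2.INTER_CUBIC))"
```

```text
17.53 pos [ 0.4498 -0.2633  0.163 ] yaw x -37.68 q [-0.53   0.205 -0.349  1.017 -0.     1.699] F [ 0.55 -0.5  -1.4 ] T [-0.029  0.028  0.007] w 0.156 tilt [ 0. -1.  0.]
```

View pics/w16z.png

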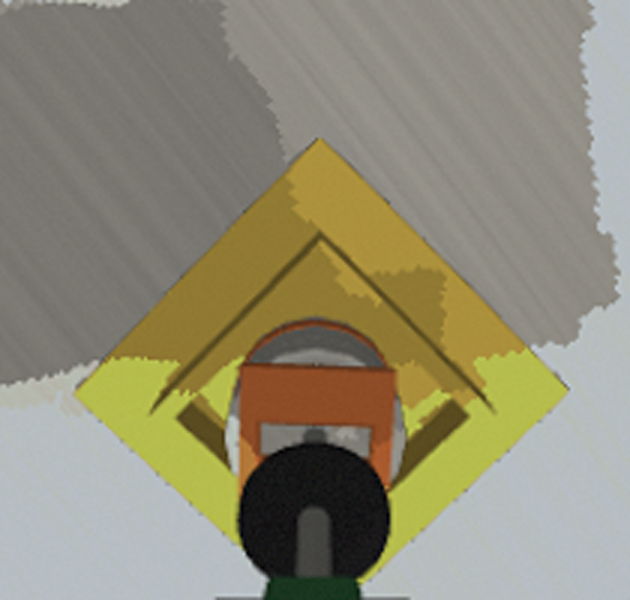

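>>> drive_tool([
  [0,0.001,0],
  [0,0.001,0],
  [0,0.001,-0.0002],
  [-0.0001,0.001,-0.0003],
  [-0.0002,0.001,-0.0004],
  [-0.0003,0.001,-0.0005],
  [-0.0004,0.001,-0.0006],
  [-0.0005,0.001,-0.0007],
], roll=[-7,-14,-21,-28,-35,-42,-49,-56], grip=[5,5,5,5,5,5,5,5])

```text
t: 18.25
tool_pos: [0.4489, -0.2636, 0.1622]
tcp_rot: [0.698, 0.115, -0.115, -0.698]
contact_force: [-1.0, -0.1, -1.5]
width: 0.158
```

>>> drive_tool([
  [0,0,0],
  [0,0,0],
  [0,0,0],
  [0,0,0],
  [0,0,0],
  [0,0,0],
], roll=[-7,-14,-21,-28,-34,-34], grip=[5,5,5,5,5,5])

```text
t: 18.75
tool_pos: [0.4489, -0.2636, 0.1621]
tcp_rot: [0.634, 0.313, -0.312, -0.634]
contact_force: [-0.3, 0.2, -0.4]
width: 0.154
```

```bash
python3 st.py;python3 -c "
from h import *
c=camtool()
im=c['image'][90:290,220:430,::-1];cv2.imwrite('pics/w17z.png',cv2.resize(im,None,fx=3,fy=3,interpolation=cv2.INTER_CUBIC))
im=c['image'][190:270,270:380,::-1];cv2.imwrite('pics/w17y.png',cv2.resize(im,None,fx=7,fy=7,interpolation=cv2.INTER_CUBIC))"
```

```text
18.75 pos [ 0.4489 -0.2636  0.1621] yaw x 52.47 q [-0.531  0.205 -0.351  1.014 -0.     0.124] F [-0.27  0.21 -0.4 ] T [-0.036 -0.039 -0.017] w 0.154 tilt [ 0. -1. -0.]
```

View pics/w17z.png

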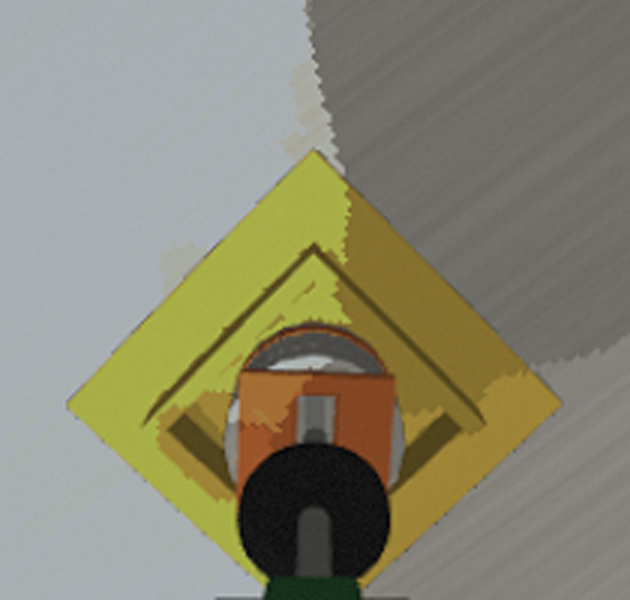

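View pics/w17y.png

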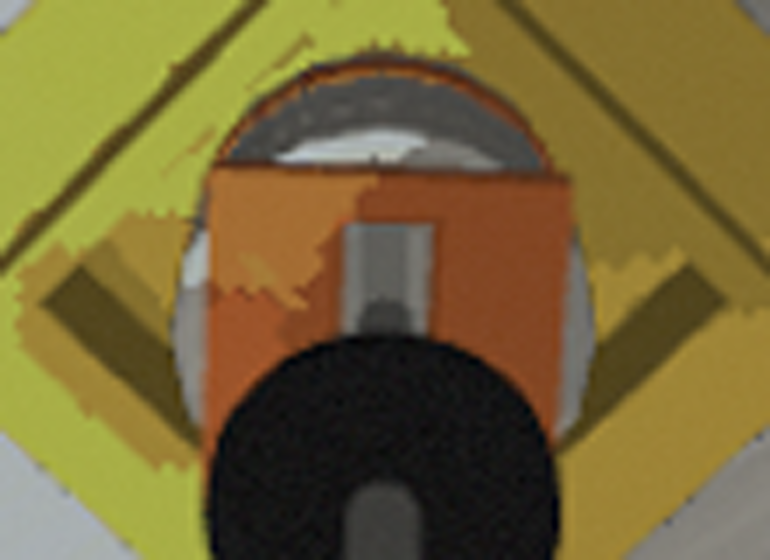

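```bash
python3 -c "
from h import *
np.set_printoptions(precision=4,suppress=True)
c=camtool();q=lambda a:np.array(a,float)/7+[270,190]
print(ony(c,q([[388,222],[390,171]]),.107)-[[0,0,.013],[0,0,.018]])
print('shaft near edge at cap level', ony(c,q([[385,298]]),.107)-[0,0,.003])
print('collar',ony(c,q([[383,333]]),.059)-[0,0,.015])
"
```

```text
[[ 0.0005  0.107  -0.0018]
 [ 0.0007  0.107  -0.0016]]
shaft near edge at cap level [[0.0002 0.107  0.0004]]
collar [[-0.0002  0.059  -0.0011]]
```

>>> drive_tool([
  [0.0003,0,0],
  [0.0003,-0.001,0],
  [0.0003,-0.003,0],
  [0.0003,-0.005,0],
  [0.0003,-0.007,0],
  [0.0003,-0.009,0],
  [0.0003,-0.009,0],
  [0.0003,-0.009,0],
], roll=[2,2,2,2,2,2,2,2], grip=[5,5,5,5,5,5,5,5])

```text
t: 19.52
tool_pos: [0.4491, -0.2633, 0.1711]
tcp_rot: [0.64, 0.301, -0.301, -0.64]
contact_force: [0.2, 0.5, -1.4]
width: 0.156
```

```bash
python3 st.py;python3 -c "
from h import *
c=camtool()
im=c['image'][190:270,270:380,::-1];cv2.imwrite('pics/w18y.png',cv2.resize(im,None,fx=7,fy=7,interpolation=cv2.INTER_CUBIC))"
```

```text
19.52 pos [ 0.4491 -0.2633  0.1711] yaw x 50.32 q [-0.53   0.198 -0.338  1.034 -0.     0.162] F [ 0.19  0.5  -1.4 ] T [-0.032  0.008 -0.036] w 0.156 tilt [ 0. -1. -0.]
```

View pics/w18y.png

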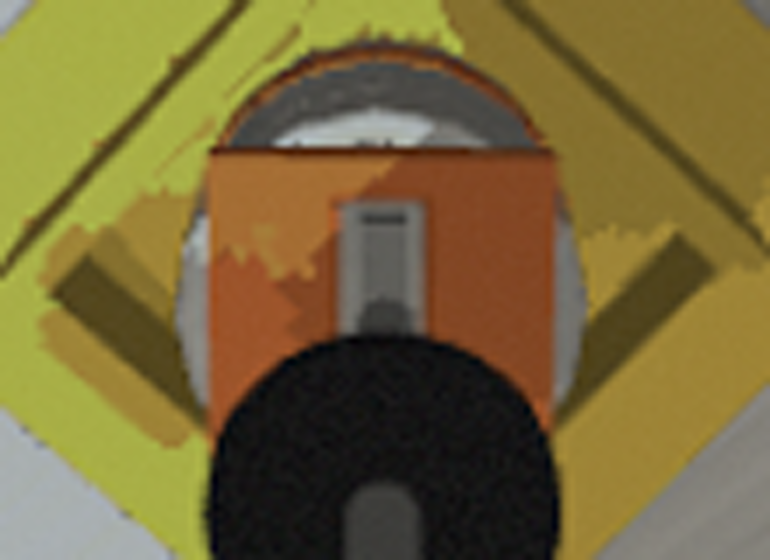

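>>> drive_tool([
  [0,-0.002,0],
  [0,-0.005,0],
  [0,-0.01,0],
  [0,-0.016,0],
  [0,-0.024,0],
  [0,-0.032,0],
  [0,-0.04,0],
  [0,-0.04,0],
], roll=[0,0,0,0,0,0,0,0], grip=[5,5,5,5,5,5,5,5])

```text
t: 20.23
tool_pos: [0.45, -0.2639, 0.2132]
tcp_rot: [0.641, 0.301, -0.3, -0.639]
contact_force: [0.6, -0.1, -0.4]
width: 0.16
```

```bash
python3 st.py;python3 -c "
from h import *
c=cam('wrist','w19')
c=cam('scene');im=c['image'][200:350,130:330,::-1];cv2.imwrite('pics/s19z.png',cv2.resize(im,None,fx=3,fy=3,interpolation=cv2.INTER_CUBIC))
"
```

```text
20.23 pos [ 0.45   -0.2639  0.2132] yaw x 50.32 q [-0.53   0.172 -0.27   1.125 -0.     0.162] F [ 0.57 -0.05 -0.41] T [-0.02   0.001 -0.029] w 0.16 tilt [ 0.001 -1.    -0.003]
```

View pics/w19.png

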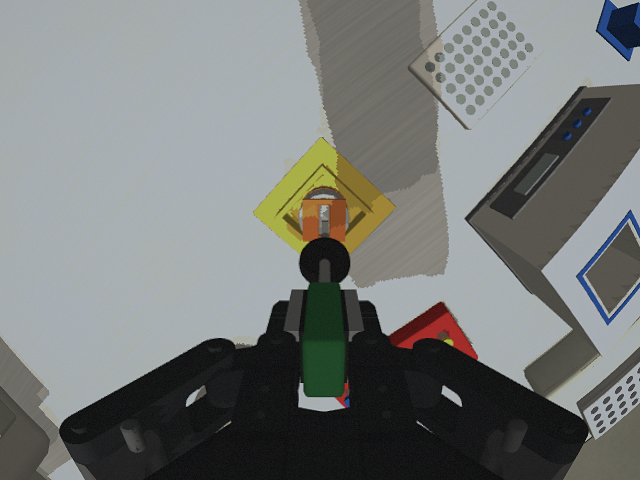

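View pics/s19z.png

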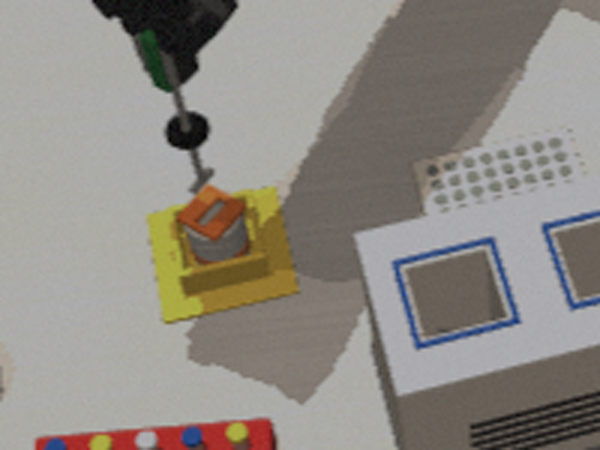

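>>> drive_tool([
  [0.02,-0.035,0.014],
  [0.05,-0.07,0.035],
  [0.08,-0.1,0.056],
  [0.12,-0.12,0.084],
  [0.15,-0.12,0.106],
  [0.18,-0.12,0.127],
  [0.21,-0.12,0.148],
  [0.24,-0.12,0.169],
], roll=[0,0,0,-7,-14,-20,-26,-32], grip=[5,5,5,5,5,5,5,5])

```text
t: 21.0
tool_pos: [0.4715, 0.0266, 0.3311]
tcp_rot: [0.531, 0.467, -0.466, -0.531]
contact_force: [0.7, 0.7, -1.5]
width: 0.156
```

```bash
python3 st.py
```

```text
21.0 pos [0.4715 0.0266 0.3311] yaw x 82.6 q [ 0.056  0.048 -0.144  1.378 -0.     0.186] F [ 0.68  0.67 -1.46] T [-0.009 -0.094  0.022] w 0.156 tilt [ 0.    -1.    -0.001]
```

>>> drive_tool([
  [0.035,0,0.0016],
  [0.07,0,0.0031],
  [0.105,0,0.0047],
  [0.14,0,0.0063],
  [0.175,0,0.0078],
  [0.21,0,0.0094],
  [0.24,0,0.0107],
  [0.255,0,0.0115],
], roll=[-5,-10,-15,-18.8,-18.8,-18.8,-18.8,-18.8], grip=[5,5,5,5,5,5,5,5])

```text
t: 21.67
tool_pos: [0.4941, 0.2823, 0.3298]
tcp_rot: [-0.448, -0.547, 0.547, 0.449]
contact_force: [0.3, -0.8, -1.9]
width: 0.155
```

>>> drive_tool([
  [0.006,0,0],
  [0.006,0,0],
  [0.006,0,0],
  [0.006,0,0],
], roll=[0,0,0,0], grip=[5,5,5,5])

```text
t: 22.0
tool_pos: [0.4932, 0.2834, 0.331]
tcp_rot: [-0.45, -0.546, 0.546, 0.449]
contact_force: [0.3, -0.4, -1.3]
width: 0.156
```

```bash
python3 st.py;python3 -c "
from h import *
c=camtool('w20')
im=c['image'][130:290,240:410,::-1];cv2.imwrite('pics/w20z.png',cv2.resize(im,None,fx=4,fy=3.75,interpolation=cv2.INTER_CUBIC))
"
```

```text
22.0 pos [0.4932 0.2834 0.331 ] yaw x 101.04 q [ 5.22e-01  2.36e-01  7.50e-02  1.41e+00 -1.00e-03  3.29e-01] F [ 0.25 -0.37 -1.27] T [-0.055  0.02   0.055] w 0.156 tilt [-0.001 -1.     0.   ]
```

View pics/w20z.png

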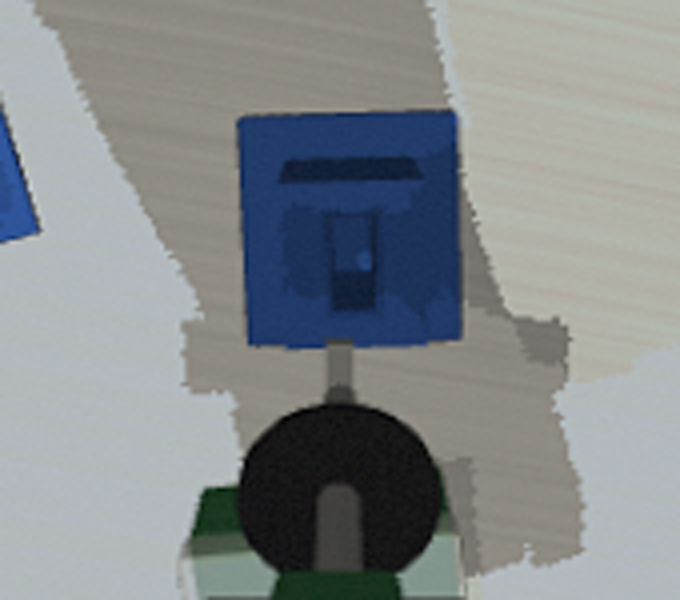

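```bash
python3 -c "
from h import *
np.set_printoptions(precision=4,suppress=True)
c=camtool();q=lambda a:np.array(a,float)/[4,3.75]+[240,130]
S=ony(c,q([[328,211],[378,211],[376,311],[331,311]]),.261);print(S,S.mean(0),S[1]-S[0],S[2]-S[1])
print('foot',ony(c,q([[340,345]]),.116)-[0,0,.011]); print('collar',ony(c,q([[340,404]]),.059)-[0,0,.015])
F=ony(c,q([[238,118],[457,111],[462,341],[249,345]]),.326);print(F.mean(0),F[1]-F[0],F[2]-F[1])
"; python3 st.py
```

```text
[[-0.0025  0.261   0.0137]
 [ 0.0112  0.261   0.0137]
 [ 0.0108  0.261  -0.0163]
 [-0.0017  0.261  -0.0163]] [ 0.0044  0.261  -0.0013] [0.0137 0.     0.    ] [-0.0004  0.     -0.03  ]
foot [[ 0.0002  0.116  -0.0014]]
collar [[-0.0001  0.059  -0.0004]]
[ 0.0048  0.326  -0.0026] [0.0688 0.     0.0025] [ 0.003   0.     -0.0797]
22.1 pos [0.4934 0.2835 0.3312] yaw x 101.03 q [ 0.522  0.236  0.075  1.41  -0.     0.329] F [ 0.34 -0.56 -1.  ] T [ 0.037 -0.076  0.002] w 0.155 tilt [-0. -1. -0.]
```

>>> drive_tool([
  [0.0042,0.01,-0.0004],
  [0.0042,0.03,-0.0004],
  [0.0042,0.055,-0.0004],
  [0.0042,0.08,-0.0004],
  [0.0042,0.105,-0.0004],
  [0.0042,0.118,-0.0004],
  [0.0042,0.12,-0.0004],
  [0.0042,0.12,-0.0004],
], roll=[-1.2,-1.2,-1.2,-1.2,-1.2,-1.2,-1.2,-1.2], grip=[5,5,5,5,5,5,5,5])

```text
t: 22.77
tool_pos: [0.4921, 0.2883, 0.2098]
tcp_rot: [-0.443, -0.55, 0.552, 0.444]
contact_force: [0.5, 0.7, -1.2]
width: 0.157
```

>>> drive_tool([
  [0,0,0],
  [0,0,0],
], roll=[0,0], grip=[5,5])

```text
t: 22.93
tool_pos: [0.4936, 0.2895, 0.2123]
tcp_rot: [0.444, 0.552, -0.55, -0.443]
contact_force: [-0.8, -0.7, -1.5]
width: 0.154
```

```bash
python3 st.py;python3 -c "
from h import *
c=camtool('w21')
im=c['image'][130:290,240:410,::-1];cv2.imwrite('pics/w21z.png',cv2.resize(im,None,fx=4,fy=3.75,interpolation=cv2.INTER_CUBIC))
"
```

```text
22.93 pos [0.4936 0.2895 0.2123] yaw x 102.32 q [ 0.53   0.267 -0.153  1.149  0.     0.315] F [-0.75 -0.75 -1.54] T [ 0.037 -0.007  0.032] w 0.154 tilt [ 0.001 -1.    -0.002]
```

View pics/w21z.png

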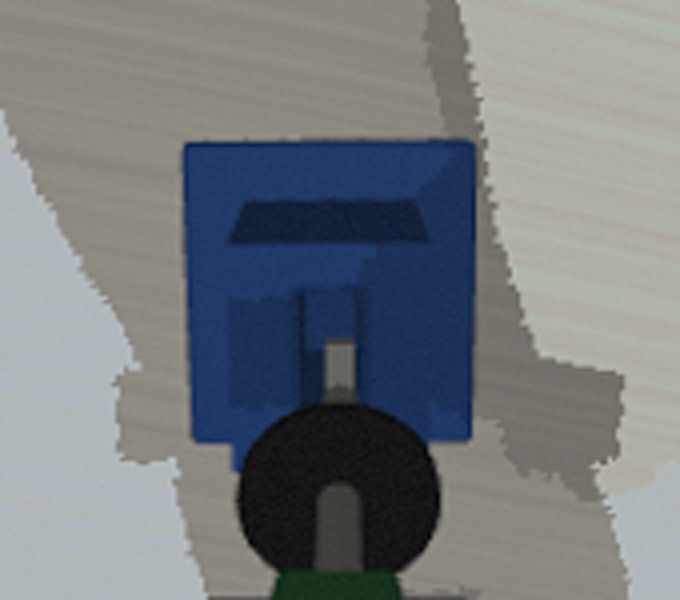

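```bash
python3 -c "
from h import *
np.set_printoptions(precision=4,suppress=True)
c=camtool();q=lambda a:np.array(a,float)/[4,3.75]+[240,130]
S=ony(c,q([[295,320],[368,320],[332,289]]),.142);print(S,(S[0]+S[1])/2,S[2]-[0,0,.014])
print('sleeve',ony(c,q([[228,243],[430,243]]),.142)-[0,0,.025])
print('foot',ony(c,q([[340.5,344]]),.116)-[0,0,.011])
"
```

```text
[[-0.0086  0.142   0.0085]
 [ 0.0058  0.142   0.0085]
 [-0.0013  0.142   0.0151]] [-0.0014  0.142   0.0085] [-0.0013  0.142   0.0011]
sleeve [[-0.0215  0.142  -0.0001]
 [ 0.0177  0.142  -0.0001]]
foot [[ 0.0003  0.116  -0.0012]]
```

>>> drive_tool([
  [-0.0019,0,0.0016],
  [-0.0019,0,0.0016],
  [-0.0019,0.007,0.0016],
  [-0.0019,0.014,0.0016],
  [-0.0019,0.021,0.0016],
  [-0.0019,0.028,0.0016],
  [-0.0019,0.033,0.0016],
  [-0.0019,0.035,0.0016],
], roll=[0,0,0,0,0,0,0,0], grip=[5,5,5,5,5,5,5,5])

```text
t: 23.7
tool_pos: [0.491, 0.2865, 0.1743]
tcp_rot: [-0.443, -0.55, 0.551, 0.444]
contact_force: [0.0, -0.6, -1.1]
width: 0.155
```

```bash
python3 st.py;python3 -c "
from h import *
c=camtool('w22')
im=c['image'][130:290,240:410,::-1];cv2.imwrite('pics/w22z.png',cv2.resize(im,None,fx=4,fy=3.75,interpolation=cv2.INTER_CUBIC))
"
```

```text
23.7 pos [0.491  0.2865 0.1743] yaw x 102.32 q [ 0.528  0.285 -0.218  1.07  -0.     0.313] F [ 0.   -0.63 -1.13] T [ 0.008 -0.044 -0.019] w 0.155 tilt [-0.001 -1.     0.002]
```

View pics/w22z.png

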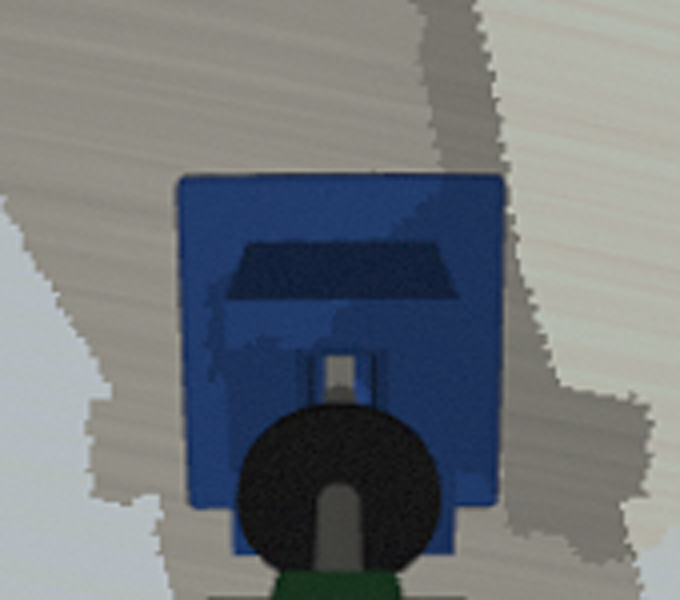

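>>> drive_tool([
  [0,0.006,0],
  [0,0.013,0],
  [0,0.02,0],
  [0,0.027,0],
  [0,0.033,0],
  [0,0.037,0],
  [0,0.039,0],
  [0,0.04,0],
], roll=[0,0,0,0,0,0,0,0], grip=[5,5,5,5,5,5,5,5])

```text
t: 24.42
tool_pos: [0.4915, 0.2868, 0.1354]
tcp_rot: [-0.443, -0.551, 0.551, 0.444]
contact_force: [0.5, 0.5, -0.4]
width: 0.158
```

```bash
python3 st.py;python3 -c "
from h import *
c=camtool('w23')
im=c['image'][130:310,240:410,::-1];cv2.imwrite('pics/w23z.png',cv2.resize(im,None,fx=4,fy=3.3,interpolation=cv2.INTER_CUBIC))
"
```

```text
24.42 pos [0.4915 0.2868 0.1354] yaw x 102.32 q [ 0.528  0.312 -0.274  0.985  0.     0.313] F [ 0.45  0.54 -0.36] T [-0.017  0.045  0.   ] w 0.158 tilt [-0.    -1.     0.001]
```

View pics/w23z.png

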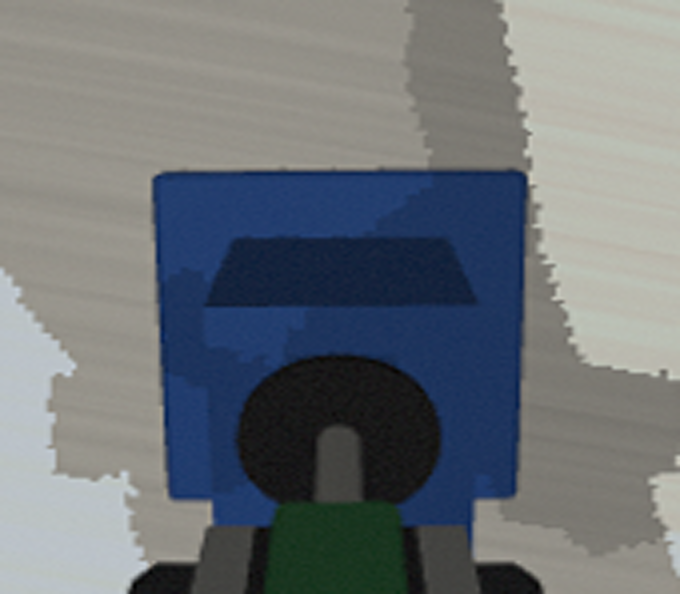

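>>> drive_tool([
  [0,0.0005,0],
  [0,0.001,0],
  [0,0.0015,0],
  [0,0.0015,0],
], roll=[0,0,0,0], grip=[5,5,5,5])

```text
t: 24.8
tool_pos: [0.4918, 0.2869, 0.1345]
tcp_rot: [0.443, 0.551, -0.551, -0.443]
contact_force: [-0.2, -0.0, -1.3]
width: 0.154
```

```bash
python3 st.py
```

```text
24.8 pos [0.4918 0.2869 0.1345] yaw x 102.32 q [ 0.528  0.313 -0.276  0.982 -0.     0.313] F [-0.16 -0.03 -1.34] T [0.006 0.028 0.027] w 0.154 tilt [ 0. -1. -0.]
```

>>> drive_tool([
  [0,0.0005,0],
  [0,0.001,0],
  [0,0.0015,0],
  [0,0.0015,0],
], roll=[0,0,0,0], grip=[5,5,5,5])

```text
t: 25.13
tool_pos: [0.4917, 0.287, 0.1332]
tcp_rot: [0.443, 0.551, -0.551, -0.443]
contact_force: [-1.3, 0.3, 1.8]
width: 0.156
```

```bash
python3 st.py
```

```text
25.13 pos [0.4917 0.287  0.1332] yaw x 102.32 q [ 0.528  0.314 -0.277  0.979  0.     0.313] F [-1.27  0.29  1.82] T [-0.062  0.078  0.006] w 0.156 tilt [ 0. -1. -0.]
```

>>> drive_tool([
  [0,0,0],
  [0,0,0],
  [0,0,0],
  [0,0,0],
  [0,0,0],
  [0,0,0],
], roll=[0,0,0,0,0,0], grip=[25,35,50,60,60,60])

```text
t: 25.63
tool_pos: [0.4917, 0.2869, 0.1329]
tcp_rot: [-0.443, -0.551, 0.551, 0.443]
contact_force: [0.5, 0.3, -0.7]
width: 0.599
```

>>> drive_tool([
  [0,-0.02,0],
  [0,-0.05,0],
  [0,-0.085,0],
  [0,-0.12,0],
  [0,-0.15,0],
  [0,-0.18,0],
  [0,-0.2,0],
  [0,-0.2,0],
], roll=[0,0,0,0,0,0,0,0], grip=[60,60,60,60,60,60,60,60])

```text
t: 26.3
tool_pos: [0.4933, 0.2879, 0.338]
tcp_rot: [0.444, 0.553, -0.548, -0.442]
contact_force: [-0.3, -0.4, 0.8]
width: 0.601
```

```bash
python3 st.py;python3 -c "
from h import *
c=camtool('w24');cam('scene','s24')
im=c['image'][130:310,240:410,::-1];cv2.imwrite('pics/w24z.png',cv2.resize(im,None,fx=4,fy=3.3,interpolation=cv2.INTER_CUBIC))
"
```

```text
26.3 pos [0.4933 0.2879 0.338 ] yaw x 102.33 q [ 0.528  0.233  0.087  1.417 -0.     0.313] F [-0.3  -0.36  0.79] T [-0.039  0.     0.004] w 0.601 tilt [ 0.002 -1.    -0.007]
```

View pics/w24z.png

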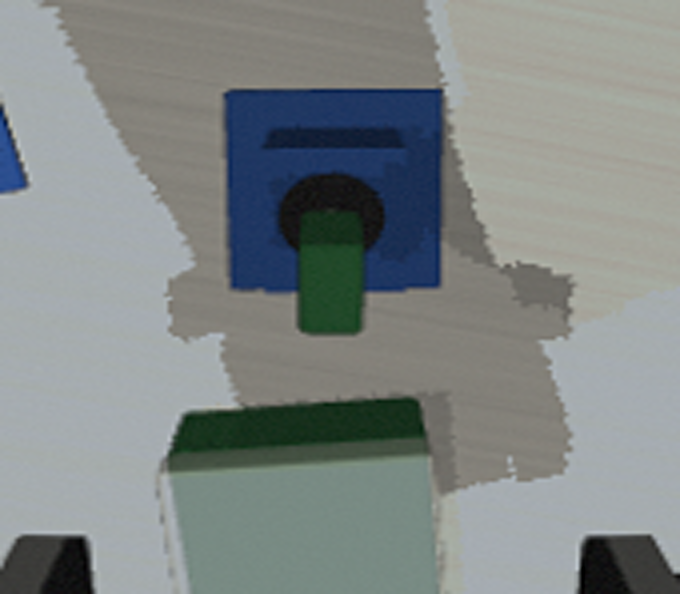

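View pics/s24.png

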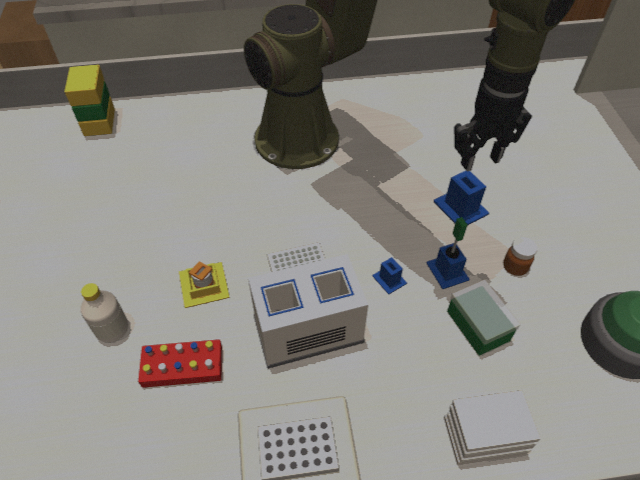

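The picker stands upright in its stand, collar on the sleeve, and the orange canister is in the cup. One settling step, a quick numeric check, then I hand in.

>>> drive_tool([
  [0,0,0],
  [0,0,0],
  [0,0,0],
  [0,0,0],
], roll=[0,0,0,0], grip=[60,60,60,60])

```text
t: 26.73
tool_pos: [0.4912, 0.2866, 0.3318]
tcp_rot: [-0.443, -0.55, 0.551, 0.444]
contact_force: [-0.4, -0.1, 0.2]
width: 0.599
```

```bash
python3 st.py; python3 - <<'E'
from h import *
c=cam("top");h=hsv(c)
o=[b for b in blobs(cv2.inRange(h,(5,150,60),(21,255,255))>0,20) if abs(b[1][0]-420)<25 and abs(b[1][1]-248)<25]
y=cv2.inRange(h,(5,110,50),(35,255,255));y[:, :395]=0;y[:,445:]=0;y[:222]=0;y[275:]=0
pts=cv2.convexHull(np.argwhere(y>0)[:,::-1].astype(np.int32))[:,0]
r=cv2.minAreaRect((onz(c,pts,.004)[:,:2]*1000).astype(np.float32));print("dock",r)
ro=max(o,key=lambda b:b[0][4]);hl=cv2.convexHull(np.argwhere(ro[2])[:,::-1].astype(np.int32))[:,0]
print("cap",cv2.minAreaRect((onz(c,hl,.055)[:,:2]*1000).astype(np.float32)))
print(ctrl.finish_job())
E
```

```text
26.73 pos [0.4912 0.2866 0.3318] yaw x 102.32 q [ 0.528  0.237  0.078  1.414 -0.     0.313] F [-0.35 -0.12  0.17] T [-0.023 -0.042 -0.041] w 0.599 tilt [-0.001 -1.     0.002]
dock ((450.1637268066406, -264.3034362792969), (99.55772399902344, 98.81471252441406), 7.758700370788574)
cap ((449.1597900390625, -261.0902099609375), (36.950042724609375, 37.66736602783203), 45.66944122314453)
the job is handed in; nothing more can be done
None
```

The job is handed in at about 27 s on the robot's clock, with the orange canister in the yellow cup and the picker back in its stand. The hand-in reports no verdict.

- **Fetching:** I found the slot direction with the wrist camera (about 142°) and lined the foot up by picture. It then went through the cap with no noticeable push, so no searching by touch was needed. I gave it a quarter turn and lifted; the wrist force rose by about the canister's weight.
- **Setting down:** I lowered the canister into the cup until its weight came off. I turned the foot back, matched a 2° shift of the slot, and drew it out without lifting the canister.
- **Returning the picker:** I stood it in the middle-sized stand until the collar bore on the sleeve with a few newtons, then opened the gripper and rose clear.

**Last checks:**
- The top camera put the cap about 3.4 mm from the cup's centre (limit 8 mm).
- In the scene and wrist pictures the canister and picker look upright, the picker's collar is on the sleeve, and the bystanders look unmoved.
- The gripper was clear of everything, with about 0.4 N on the wrist, which is noise level.

No check failed, but two things are less certain:
- **Grey canister:** I did not measure it again at the end; nothing came near it.
- **Wrist camera:** its calibration shifted by up to 2 mm between pictures, so I placed things by comparing them within one picture.

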